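# Refit and cam-lock the sampler's lane cassettes

### The job

The urine sampler's lane cassettes lie clean on the paper towel. Put each one that is there into the dock bay of its own colour, bolt end first, and slide it in until it rests on the spring buffers; then with the screwdriver turn that bay's cam disc half a turn clockwise to its stop, so that its hook draws the cassette in tight and holds it. Finally stand the screwdriver back in its stand, and leave the cups and the wash bottle alone.

Things in the scene. Friction and masses are not known exactly. Their poses are not given: they have to be found in the camera images.
- lane_red_grip (a point): lane cassette with red fin, loose, 250 g, may be absent: white tray 120 long (x) x 60 wide (y) x 24 mm high, two black belts on top. In its middle stands a solid red fin to grip by, 70 mm long (x), 14 thick (y), from 24 to 62 mm above the underside. This point: in the fin, over the tray's middle, 48 mm above the underside. x points to the bolt end, z up.
- lane_red_bolt (a point): centre of the red cassette's bolt head: an upright steel barrel, 8 mm diameter, 14 mm high, on a thin shank; 80.6 mm ahead (+x) of the cassette's middle, 20.6 mm ahead of its front face, 12 mm above its underside. Same axes as the cassette.
- bay_red (a point): red bay of the dock (fixed; red label on the cowl behind it): point on the axis of its cam disc, at the height of a docked bolt head, 12 mm above the deck. x: the way a cassette slides in, bolt first; z up. Bolt head at rest on the buffers: 7 to 11 mm before this point (x = -7 to -11 mm; the hook still catches it at -12); drawn in tight: -3.4 to -5 mm.
- cam_red_slot (a point): floor centre of the cross recess in the top of the red bay's steel cam disc (40 mm diameter, vertical axis), 13 mm above the bay point. Two crossing slots along this frame's x and y, each 6.6 mm wide, 20 mm long, 8 mm deep, their top 3 mm flared by 3 mm. The frame turns with the disc; the disc's mouth for the bolt, under an orange bar, is on its -x side.
- cam_red (a joint): turn of the red bay's cam disc, rad, clockwise from above is positive. 0: mouth straight to the cassette; starts at -0.35 to 0.1, where the bolt can enter; stop at 3.14, half a turn. The spiral hook gets behind the bolt head at about 0.7, draws it in until 2.6, then holds. Turns both ways, stays where left; takes 0.05 N m empty, about 0.1 N m drawing.
- lane_green_grip (a point): lane cassette with green fin, loose, 250 g, may be absent: white tray 120 long (x) x 60 wide (y) x 24 mm high, two black belts on top. In its middle stands a solid green fin to grip by, 70 mm long (x), 14 thick (y), from 24 to 62 mm above the underside. This point: in the fin, over the tray's middle, 48 mm above the underside. x points to the bolt end, z up.
- lane_green_bolt (a point): centre of the green cassette's bolt head: an upright steel barrel, 8 mm diameter, 14 mm high, on a thin shank; 80.6 mm ahead (+x) of the cassette's middle, 20.6 mm ahead of its front face, 12 mm above its underside. Same axes as the cassette.
- bay_green (a point): green bay of the dock (fixed; green label on the cowl behind it): point on the axis of its cam disc, at the height of a docked bolt head, 12 mm above the deck. x: the way a cassette slides in, bolt first; z up. Bolt head at rest on the buffers: 7 to 11 mm before this point (x = -7 to -11 mm; the hook still catches it at -12); drawn in tight: -3.4 to -5 mm.
- cam_green_slot (a point): floor centre of the cross recess in the top of the green bay's steel cam disc (40 mm diameter, vertical axis), 13 mm above the bay point. Two crossing slots along this frame's x and y, each 6.6 mm wide, 20 mm long, 8 mm deep, their top 3 mm flared by 3 mm. The frame turns with the disc; the disc's mouth for the bolt, under an orange bar, is on its -x side.
- cam_green (a joint): turn of the green bay's cam disc, rad, clockwise from above is positive. 0: mouth straight to the cassette; starts at -0.35 to 0.1, where the bolt can enter; stop at 3.14, half a turn. The spiral hook gets behind the bolt head at about 0.7, draws it in until 2.6, then holds. Turns both ways, stays where left; takes 0.05 N m empty, about 0.1 N m drawing.
- lane_blue_grip (a point): lane cassette with blue fin, loose, 250 g, may be absent: white tray 120 long (x) x 60 wide (y) x 24 mm high, two black belts on top. In its middle stands a solid blue fin to grip by, 70 mm long (x), 14 thick (y), from 24 to 62 mm above the underside. This point: in the fin, over the tray's middle, 48 mm above the underside. x points to the bolt end, z up.
- lane_blue_bolt (a point): centre of the blue cassette's bolt head: an upright steel barrel, 8 mm diameter, 14 mm high, on a thin shank; 80.6 mm ahead (+x) of the cassette's middle, 20.6 mm ahead of its front face, 12 mm above its underside. Same axes as the cassette.
- bay_blue (a point): blue bay of the dock (fixed; blue label on the cowl behind it): point on the axis of its cam disc, at the height of a docked bolt head, 12 mm above the deck. x: the way a cassette slides in, bolt first; z up. Bolt head at rest on the buffers: 7 to 11 mm before this point (x = -7 to -11 mm; the hook still catches it at -12); drawn in tight: -3.4 to -5 mm.
- cam_blue_slot (a point): floor centre of the cross recess in the top of the blue bay's steel cam disc (40 mm diameter, vertical axis), 13 mm above the bay point. Two crossing slots along this frame's x and y, each 6.6 mm wide, 20 mm long, 8 mm deep, their top 3 mm flared by 3 mm. The frame turns with the disc; the disc's mouth for the bolt, under an orange bar, is on its -x side.
- cam_blue (a joint): turn of the blue bay's cam disc, rad, clockwise from above is positive. 0: mouth straight to the cassette; starts at -0.35 to 0.1, where the bolt can enter; stop at 3.14, half a turn. The spiral hook gets behind the bolt head at about 0.7, draws it in until 2.6, then holds. Turns both ways, stays where left; takes 0.05 N m empty, about 0.1 N m drawing.
- dock_rails (a point): middle of the dock's aluminium deck, at its top face, 8 mm above the bench; x: the sliding-in direction. Each bay is 65 mm wide between white guide rails that run from 24 to 142 mm before the cam axes; rails are straight for 10 mm above the deck, then taper to a ridge 17 mm above it, so a cassette can be lowered in between. Bays are 75 mm apart, red on the +y side, blue on -y.
- dock_face (a point): middle of the grey housing face, 24 mm before the line of cam axes (which lies on its +x side): the hard stop for a cassette's front. Each bay has an 18 mm wide opening for the bolt. Two black spring buffers a bay stand 7.3 mm out of the face; pressing a cassette on from there takes 1.5 to 6 N, and let go it is pushed back: only the cam holds it in. Housing top: 39 mm above the bench.
- driver_grip (a point): flat-blade screwdriver, 140 mm long, 120 g, orange handle 65 mm long of square section 24 x 24 mm with black side panels. This point: on its axis, 116 mm from the blade's end, 24 mm below the handle's top, 41 mm above the black collar. z points from blade to handle, the flats face x and y, the blade is wide along x.
- driver_tip (a point): end of the screwdriver's blade, on its axis; blade 16 mm wide (x), 3.5 mm thick (y), 14 mm long, shaft 8 mm thick; a collar of 34 mm diameter lies 70 to 75 mm above this point. Same axes as the handle.
- stand_top (a point): middle of the top of the grey screwdriver stand (fixed block 64 x 64 x 76 mm) with a square through hole 20 mm wide, flared by 3 mm at the top. The screwdriver stands in it upright with its collar on this top, the blade's end 70 mm below this point. z up.
- cup_a: one of two amber sample cups with red caps, 52 mm diameter, 70 mm high, loose, origin under its centre; leave it alone
- cup_b: the other of two amber sample cups with red caps, 52 mm diameter, 70 mm high, loose, origin under its centre; leave it alone
- wash_bottle: white wash bottle, 72 mm diameter, 170 mm high, loose, origin under its centre; leave it alone

How it is judged:
On the way:
1. every cassette that is there is drawn in tight in the bay of its colour (x of lane_red_bolt in the frame of bay_red between -0.0068 and 0.001 m and y of lane_red_bolt in the frame of bay_red between -0.006 and 0.006 m and z of lane_red_bolt in the frame of bay_red between -0.003 and 0.003 m and x of lane_red_grip in the frame of cam_red_slot above 0.05 m and y of lane_red_grip in the frame of cam_red_slot between -0.03 and 0.03 m and x of lane_green_bolt in the frame of bay_green between -0.0068 and 0.001 m and y of lane_green_bolt in the frame of bay_green between -0.006 and 0.006 m and z of lane_green_bolt in the frame of bay_green between -0.003 and 0.003 m and x of lane_green_grip in the frame of cam_green_slot above 0.05 m and y of lane_green_grip in the frame of cam_green_slot between -0.03 and 0.03 m and x of lane_blue_bolt in the frame of bay_blue between -0.0068 and 0.001 m and y of lane_blue_bolt in the frame of bay_blue between -0.006 and 0.006 m and z of lane_blue_bolt in the frame of bay_blue between -0.003 and 0.003 m and x of lane_blue_grip in the frame of cam_blue_slot above 0.05 m and y of lane_blue_grip in the frame of cam_blue_slot between -0.03 and 0.03 m), for 0.2 s.
At the end, for the whole second after the job is handed in: Each cassette that is there lies in the bay of its own colour with its bolt head less than 6.8 mm before the cam axis, level on the deck, and that bay's cam disc within about 0.35 rad of half a turn; the screwdriver stands upright in its stand, collar down on the top within 3 mm, at rest (all of step 1 and horizontal distance between each of driver_tip, driver_grip and stand_top below 0.008 m and z of driver_tip in the frame of stand_top between -0.073 and -0.067 m); the robot touches nothing.
It fails at once if the fingers push on a cam disc (it is to be turned with the screwdriver) (contact force between the fingers and cam_red above 3 N or contact force between the fingers and cam_green above 3 N or contact force between the fingers and cam_blue above 3 N).
It fails at once if a cup or the wash bottle is moved more than 3 cm or tipped (distance of any of cup_a, cup_b, wash_bottle from where it was at the start of the episode above 0.03 m or angle between any of cup_a, cup_b, wash_bottle's own z axis and vertical above 0.5 rad).
Of lane_red, lane_green, lane_blue only 2 to 3 are there at a start; the rules pass over those that are not, and their reading is None.
At some moment in a run one of lane_red, lane_green, lane_blue may be knocked a few centimetres aside while the robot is not near it.
It also fails if it takes over 210 s, if anything falls off the work surface, if the arm or the gripper's body presses on something with over 40 N, if the wrist force passes 120 N, or if a joint passes its speed limit or range.

### The arm

A 6-joint arm with a two-finger parallel gripper is mounted at the origin on the work surface. World frame = base frame: x ahead of the robot, y to its left, z up, the work surface at z = 0. Lengths are in m, angles in rad, forces in N, time in s.
With the tool pointing down it reaches from about 0.3 to 0.875 m from the base axis. Payload 6.4 kg.
Tool frame: the origin (TCP) lies midway between the tips of the shut fingers; the grasp point (between the pads) lies 19 mm behind it; z points along the fingers, y is the line along which they close (so a half turn about z gives the same grasp; the last joint's range is limited). The gripper opens to 85 mm and grips with 20 to 120 N. Pads are 22 mm wide; open, the fingers measure 114 mm over their backs; the gripper's body (76 mm by 85 mm) begins 54 mm behind the grasp point. The pads swing forward as they close: fully open they stand 13 mm farther back than shut.
Start: joints at [1.051, 0.181, 1.607, -0, 1.354, -0.206], TCP at [0.177, 0.547, 0.231] pointing down, gripper open.
Joint ranges: [-2.99, 2.99], [-0.89, 2.07], [0.3, 2.58], [-1.14, 4.28], [0, 2.63], [-3.12, 3.12]. Speed limits (rad/s): [2.57, 2.57, 3.01, 3.14, 3.14, 3.14].

### API

Orientations are given as a unit quaternion [x, y, z, w].
In Python, from station import bot gives the robot as it stands.
- The arm moves only by the tool apply_moves, never from a script. Its argument "commands" is a list of rows, each an object of numbers: "hand": the closure, from 0 (fully open) to 1 (shut); "dx", "dy", "dz": the shift along the tool's x, y, z in mm; "ax", "ay", "az": the turn, a rotation vector about the tool's x, y, z in degrees. In form: [{"hand": .., "dx": .., "dy": .., "dz": .., "ax": .., "ay": .., "az": ..}, ...]. A call has 1 to 12 rows; each row is the pose to reach, as a shift and turn from the pose commanded when the call began, along the tool's axes at that moment; what a row does not reach only later rows make up. A row lasts 1/10 s, in which the tool goes at most 50 mm and 8.59 degrees, less where a joint would pass 70% of its speed; a pose out of reach is approached as far as the arm can. A call with a gripper value outside its range is refused whole. The fingers move at their own pace and stop on an object; "force" is the grip in N (left out, the last holds). Time passes only in rows, so rows that repeat a pose let the fingers close. It gives the time, the measured TCP pose, the force, the opening and the grip force at its end, in the units of the state.
- bot.get_state(): the state, without advancing time (a new reading comes with each control period).
- bot.get_image(name): name is "scene" or "top" or "wrist"; returns (picture, depth): 480x640x3 uint8, blue, green, red; 480x640 float32, m along the optical axis (not along the pixel's ray), 0 where there is no reading.
- bot.camera_info(name): a dict with "fx", "fy", "cx", "cy" (pixels), "world_to_cam" (4x4, takes a point from world to camera coordinates); the wrist camera has in their place "T_tool_cam" (4x4, takes a point from camera to tool coordinates, whose origin is the TCP and whose axes are the flange's). Camera axes: x right, y up, looking along -z (the intrinsics and any distortion apply to the point x, -y, -z); pixel columns grow to the right and rows downward; lengths in m; the calibration is good to about 2 mm. A picture is of the moment at which its call begins: read the wrist's pose just before it. camera_info takes no time and is no camera call.
- bot.sign_off(): hands the job in; it is judged then, once.
The state is a dict: "time": time; "joint_positions": joint angles; "dq": joint speeds; "joint_efforts": joint torques, N m; "tcp_pos": TCP position; "tool_rot": TCP orientation; "wrist_force": force on the tool from outside, world axes, zero at the start; "torque": the same for the moment, N m; "width": opening from 0.0 (shut) to 1.0 (fully open); "grasp_force": force on a finger pad.
Only numpy, scipy, OpenCV 4.12 (cv2) and the standard library are available. Lean on these libraries where they do the work, as an engineer would, in place of code of your own. Each camera call takes 0.05 s, during which the arm holds its last target. There are 200 camera calls.

## Working session

There is one attempt and no reset: what is moved stays moved. The work goes in short steps, Python scripts to look and compute and a tool call to move; the robot and the scene stay as the last step left them, time stands still between calls to the robot, and variables do not carry over. Pictures are saved under pics/ and viewed, at most 14 in all, crops included, and the job is handed in when it is done.

Besides the shell and the picture viewer there is one more tool, called after "Call:" by a JSON object that holds its "api" and its "payload". apply_moves: Moves the arm, as the interface text tells. Its arguments: {"type":"object","properties":{"commands":{"type":"array"},"force":{"type":"number"}},"required":["commands"]}

```bash
ls; mkdir -p pics
python3 - <<'E'
from station import bot
import cv2,numpy as np
print(bot.get_state())
for n in ("scene","top"):
    im,d=bot.get_image(n); cv2.imwrite(f"pics/{n}0.png",im); np.save(f"pics/{n}0.npy",d); print(n,bot.camera_info(n))
print(bot.camera_info("wrist"))
E
```

```text
pics
{'time': 0.0, 'joint_positions': array([ 1.05069972e+00,  1.81546169e-01,  1.60799778e+00,  1.33900025e-05,
        1.35378190e+00, -2.06300812e-01]), 'dq': array([ 0.0007779 , -0.00102736,  0.0016898 , -0.00038372,  0.00056346,
        0.00043501]), 'joint_efforts': array([ 9.58140699e-04, -4.44871438e+01, -3.51331973e+01, -1.91262070e-04,
        9.11777315e-03,  1.05576390e-05]), 'tcp_pos': array([0.17719087, 0.54644866, 0.2303862 ]), 'tool_rot': array([ 1.56256335e-01,  9.87716157e-01, -8.07743383e-04, -3.13983172e-04]), 'wrist_force': array([0.4111613 , 0.26804899, 0.60549114]), 'torque': array([ 0.01907481, -0.0138561 , -0.01054579]), 'grasp_force': 0.0, 'width': 1.0031820138641003}
scene {'fx': 516.3521921391625, 'fy': 516.3521921391625, 'cx': 316.9749929517705, 'cy': 231.53937099544785, 'world_to_cam': array([[ 0.53242006,  0.84622763, -0.02068028, -0.25459676],
       [-0.52481948,  0.34917147,  0.77630136,  0.21311449],
       [ 0.66414862, -0.402465  ,  0.63002264, -1.59591137],
       [ 0.        ,  0.        ,  0.        ,  1.        ]])}
top {'fx': 592.9189686829772, 'fy': 592.9189686829772, 'cx': 321.290896570488, 'cy': 239.32671228436882, 'world_to_cam': array([[-0.01632023, -0.99985259, -0.00533421, -0.01216401],
       [ 0.97899511, -0.01706368,  0.20316844, -0.5508568 ],
       [-0.20322951, -0.00190641,  0.97912927, -1.4028859 ],
       [ 0.        ,  0.        ,  0.        ,  1.        ]])}
{'fx': 431.9888187963834, 'fy': 431.9888187963834, 'cx': 317.31889554950783, 'cy': 243.03905715209646, 'T_tool_cam': array([[ 5.96765277e-05,  9.59600479e-01,  2.81366163e-01,
         7.27628302e-02],
       [ 9.99999892e-01,  7.25557304e-05, -4.59547208e-04,
         1.41011019e-03],
       [-4.61396449e-04,  2.81366160e-01, -9.59600370e-01,
        -1.42765138e-01],
       [ 0.00000000e+00,  0.00000000e+00,  0.00000000e+00,
         1.00000000e+00]])}
```

View pics/top0.png

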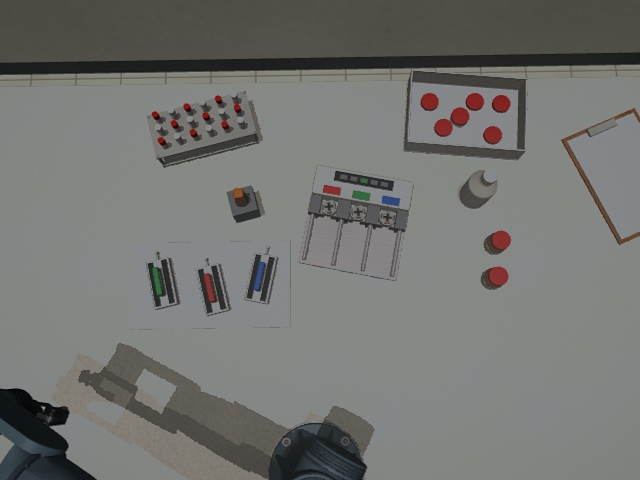

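View pics/scene0.png

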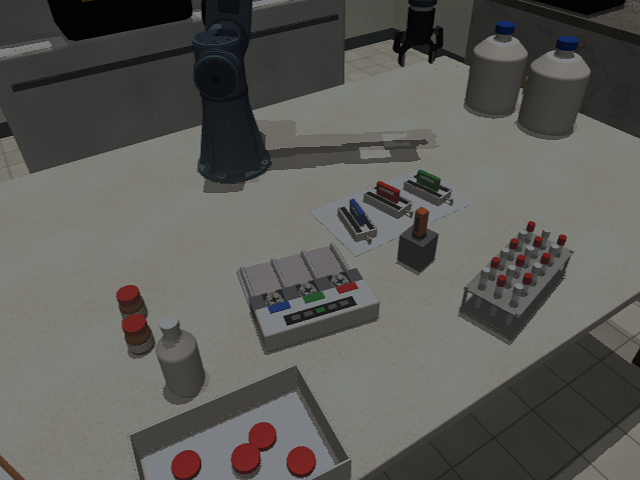

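The top view shows all three cassettes on the towel, bolts away from the robot: green (157,281), red (211,288), blue (261,276). The cams are at (329,207), (358,213) and (388,217), and the driver at (239,195). The scene view agrees. Next I measure coarse positions from both views.

```bash
cat > h.py <<'E'
import numpy as np, cv2
from station import bot
from scipy.spatial.transform import Rotation as R
def cam2w(n,st=None):
    ci=bot.camera_info(n)
    if n!="wrist": return ci,np.linalg.inv(ci["world_to_cam"])
    st=st or bot.get_state(); T=np.eye(4); T[:3,:3]=R.from_quat(st["tool_rot"]).as_matrix(); T[:3,3]=st["tcp_pos"]
    return ci,T@ci["T_tool_cam"]
def rays(ci,T,u,v):
    d=np.stack([(np.asarray(u,float)-ci["cx"])/ci["fx"],-(np.asarray(v,float)-ci["cy"])/ci["fy"],-np.ones(np.shape(u))],-1)
    return T[:3,3],d@T[:3,:3].T
def onplane(ci,T,u,v,z):
    o,d=rays(ci,T,u,v); return o+d*((z-o[2])/d[...,2])[...,None]
def cloud(ci,T,dep):
    v,u=np.mgrid[:480,:640]; o,d=rays(ci,T,u,v); return o+d*dep[...,None]
def masks(im):
    h=cv2.cvtColor(im,cv2.COLOR_BGR2HSV); H,S,V=cv2.split(h); s=(S>120)&(V>40)
    return dict(red=s&((H<5)|(H>174)),green=s&(H>45)&(H<80),blue=s&(H>100)&(H<130),orange=s&(H>5)&(H<20))
def blobs(m,amin=20):
    n,l,st,c=cv2.connectedComponentsWithStats(m.astype(np.uint8)); return [(l==i) for i in range(1,n) if st[i,4]>=amin]
def show():
    s=bot.get_state(); print("t",round(s["time"],2),"tcp",s["tcp_pos"].round(4),"rpy",R.from_quat(s["tool_rot"]).as_euler("xyz",degrees=True).round(2),"F",s["wrist_force"].round(1),"w",round(s["width"],3),"gf",s["grasp_force"],"q",s["joint_positions"].round(2))
E
python3 - <<'E'
from h import *
for n in ("top","scene"):
    im=cv2.imread(f"pics/{n}0.png"); d=np.load(f"pics/{n}0.npy"); ci,T=cam2w(n); P=cloud(ci,T,d)
    for k,m in masks(im).items():
        for b in blobs(m):
            p=P[b&(d>0)]
            if len(p)<20: continue
            c=p.mean(0)
            if not(-.4<c[1]<.5 and .2<c[0]<.9): continue
            w,V=np.linalg.eigh(np.cov((p-c)[:,:2].T)); a=V[:,1]*np.sign(V[0,1])
            v,u=np.nonzero(b)
            print(n,k,len(p),"px",u.mean().round(1),v.mean().round(1),"xyz",c.round(4),"zmax",np.percentile(p[:,2],95).round(3),"yaw",np.degrees(np.arctan2(a[1],a[0])).round(1),"len",np.sqrt(12*w).round(3))
E
```

```text
top red 42 px 186.7 107.2 xyz [0.8787 0.3064 0.1151] zmax 0.121 yaw 36.6 len [0.014 0.018]
top red 44 px 236.8 107.6 xyz [0.876  0.1824 0.1135] zmax 0.121 yaw 20.0 len [0.014 0.027]
top red 235 px 459.6 115.7 xyz [ 0.8809 -0.389   0.0286] zmax 0.034 yaw -49.3 len [0.04  0.042]
top red 32 px 154.5 114.1 xyz [0.8625 0.3862 0.1134] zmax 0.121 yaw 35.4 len [0.013 0.047]
top red 40 px 205.4 115.5 xyz [0.8557 0.2595 0.1151] zmax 0.121 yaw 18.4 len [0.014 0.018]
top red 238 px 443.1 126.9 xyz [ 0.8553 -0.3466  0.0163] zmax 0.022 yaw -39.2 len [0.039 0.042]
top red 39 px 173.8 123.5 xyz [0.8361 0.337  0.1152] zmax 0.122 yaw 31.1 len [0.013 0.027]
top red 42 px 224.3 124.5 xyz [0.8312 0.2124 0.1151] zmax 0.12 yaw 24.5 len [0.014 0.017]
top red 42 px 192.9 132.5 xyz [0.8116 0.2892 0.1154] zmax 0.122 yaw 18.4 len [0.014 0.017]
top red 36 px 160.6 139.9 xyz [0.7936 0.3677 0.1157] zmax 0.121 yaw 31.9 len [0.014 0.024]
top red 122 px 331.5 189.5 xyz [ 0.6787 -0.0491  0.0525] zmax 0.057 yaw 76.9 len [0.019 0.043]
top red 154 px 208.8 287.3 xyz [0.4362 0.2524 0.0602] zmax 0.065 yaw 14.2 len [0.013 0
[... 1498 characters left out ...]
4 len [0.021 0.044]
scene red 1296 px 253.2 447.8 xyz [ 0.8724 -0.3715  0.0232] zmax 0.031 yaw -57.7 len [0.041 0.097]
scene green 57 px 428.4 174.6 xyz [0.4536 0.3754 0.0631] zmax 0.066 yaw 12.7 len [0.013 0.068]
scene green 132 px 313.2 296.9 xyz [ 0.6623 -0.1238  0.0539] zmax 0.056 yaw 78.4 len [0.019 0.042]
scene green 39 px 319.9 309.5 xyz [ 0.6997 -0.131   0.0542] zmax 0.056 yaw 72.0 len [0.012 0.018]
scene blue 92 px 357.0 207.0 xyz [0.4639 0.1296 0.0605] zmax 0.065 yaw -16.1 len [0.021 0.075]
scene blue 155 px 278.8 306.7 xyz [ 0.6467 -0.1968  0.0538] zmax 0.056 yaw 79.1 len [0.021 0.043]
scene orange 250 px 421.6 220.2 xyz [0.6535 0.1684 0.1237] zmax 0.148 yaw 68.2 len [0.019 0.025]
```

Run:
```python
import cv2
im=cv2.imread("pics/top0.png")[155:315,130:425]
cv2.imwrite("pics/topcrop.png",cv2.resize(im,None,fx=2.7,fy=2.7,interpolation=cv2.INTER_CUBIC))
```

```text
(no output)
```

View pics/topcrop.png

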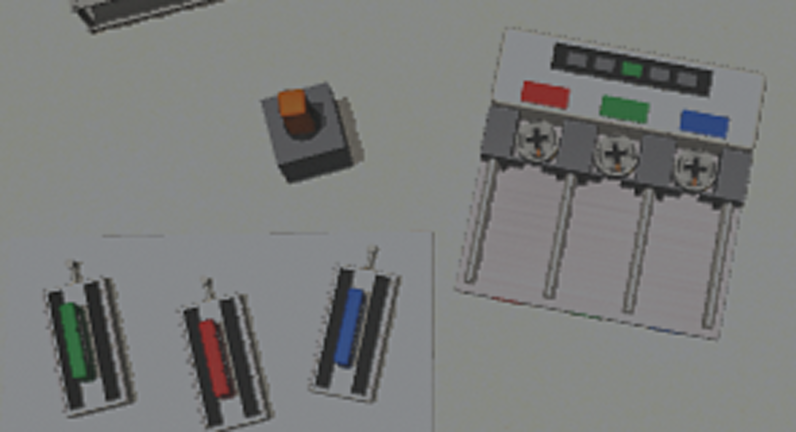

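The crop agrees: all bolts point up the image, the driver stands square in its block, and the dock is rotated by about -12°. Now a closer wrist look at the cassettes.

```bash
cat >> h.py <<'E'
def tgt(p,th,extra=None):
    "print move from present pose to TCP p, tool down with tool x at world angle th deg"
    s=bot.get_state(); R0=R.from_quat(s["tool_rot"]); c,n=np.cos(np.radians(th)),np.sin(np.radians(th))
    Rt=R.from_matrix(np.array([[c,n,0],[n,-c,0],[0,0,-1]]))
    d=R0.inv().apply(np.array(p)-s["tcp_pos"])*1000; a=(R0.inv()*Rt).as_rotvec(degrees=True)
    print("MOVE dx,dy,dz",d.round(1),"ax,ay,az",a.round(2),"rows",int(np.ceil(max(np.linalg.norm(d)/50,np.linalg.norm(a)/8.59))))
E
python3 -c "
from h import *
tgt([.40,.25,.30],180)"
```

```text
MOVE dx,dy,dz [-303.4 -213.4  -69.3] ax,ay,az [ -0.08  -0.03 -17.98] rows 8
```

Call:
{"api": "apply_moves", "payload": {"commands": [{"hand": 0, "dx": -303, "dy": -213, "dz": -69, "ax": -0.08, "ay": 0, "az": -18}, {"hand": 0, "dx": -303, "dy": -213, "dz": -69, "ax": -0.08, "ay": 0, "az": -18}, {"hand": 0, "dx": -303, "dy": -213, "dz": -69, "ax": -0.08, "ay": 0, "az": -18}, {"hand": 0, "dx": -303, "dy": -213, "dz": -69, "ax": -0.08, "ay": 0, "az": -18}, {"hand": 0, "dx": -303, "dy": -213, "dz": -69, "ax": -0.08, "ay": 0, "az": -18}, {"hand": 0, "dx": -303, "dy": -213, "dz": -69, "ax": -0.08, "ay": 0, "az": -18}, {"hand": 0, "dx": -303, "dy": -213, "dz": -69, "ax": -0.08, "ay": 0, "az": -18}, {"hand": 0, "dx": -303, "dy": -213, "dz": -69, "ax": -0.08, "ay": 0, "az": -18}, {"hand": 0, "dx": -303, "dy": -213, "dz": -69, "ax": -0.08, "ay": 0, "az": -18}, {"hand": 0, "dx": -303, "dy": -213, "dz": -69, "ax": -0.08, "ay": 0, "az": -18}, {"hand": 0, "dx": -303, "dy": -213, "dz": -69, "ax": -0.08, "ay": 0, "az": -18}]}}

```text
time: 1.2
tcp_pos: [0.3991, 0.2514, 0.2997]
tool_rot: [-0.001, 1.0, 0.001, -0.001]
wrist_force: [0.6, -0.0, -0.2]
width: 1.0
grasp_force: 0.0
```

```bash
cat >> h.py <<'E'
def wrist(name):
    st=bot.get_state(); im,d=bot.get_image("wrist"); ci,T=cam2w("wrist",st)
    cv2.imwrite(f"pics/{name}.png",im); np.savez(f"pics/{name}.npz",d=d,T=T); return im,d,ci,T
def fins(im,d,ci,T,ztop=(.054,.072),cols=("red","green","blue")):
    P=cloud(ci,T,d)
    for k,m in masks(im).items():
        if k not in cols: continue
        for b in blobs(m&(d>0)&(P[...,2]>ztop[0])&(P[...,2]<ztop[1]),100):
            p=P[b]; c=p.mean(0); v,u=np.nonzero(b)
            z=np.median(p[:,2]); q=onplane(ci,T,u,v,z)[:,:2].astype(np.float32)
            (cx,cy),wh,an=cv2.minAreaRect(q*1000)
            w,V=np.linalg.eigh(np.cov((q-q.mean(0)).T)); a=V[:,1]*np.sign(V[0,1])
            print(k,len(p),"px",u.mean().round(1),v.mean().round(1),"xyz",q.mean(0).round(4),z.round(4),"yaw",np.degrees(np.arctan2(a[1],a[0])).round(2),"len",np.sqrt(12*w).round(4),"rect",round(cx,1),round(cy,1),np.round(wh,1),round(an,1))
E
python3 - <<'E'
from h import *
show(); fins(*wrist("w1"))
E
```

```text
t 1.2 tcp [0.3991 0.2514 0.2997] rpy [ 1.7992e+02 -6.0000e-02 -1.7994e+02] F [ 0.6 -0.  -0.2] w 1.0 gf 0.0 q [ 0.31 -0.11  1.77  0.    1.48 -1.26]
red 1081 px 317.7 235.9 xyz [0.4317 0.2541] 0.062 yaw 13.4 len [0.0136 0.0683] rect 432.7 254.4 [69.1 13.9] 13.5
green 1057 px 454.0 254.3 xyz [0.4493 0.3802] 0.062 yaw 13.4 len [0.0139 0.0693] rect 450.3 379.9 [70.9 14.9] 13.0
blue 1038 px 190.2 263.2 xyz [0.4581 0.1354] 0.0619 yaw -12.33 len [0.0138 0.0695] rect 459.5 135.6 [14.8 70.6] 78.3
```

View pics/w1.png

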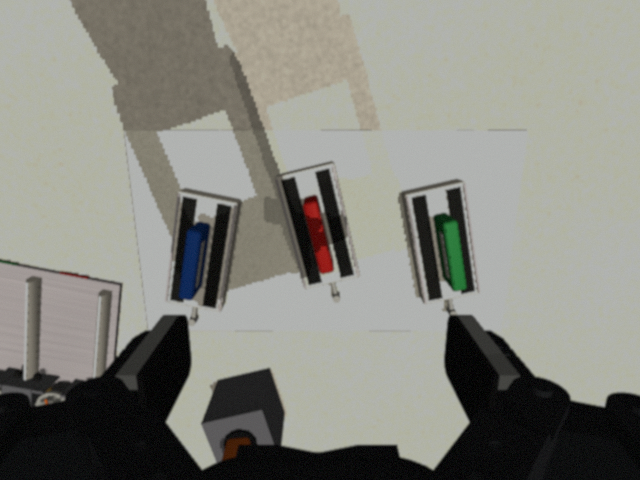

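The wrist view shows three cassettes with upright fins: blue (190,263), red (318,236), green (454,254). Fin tops measure 62 mm, matching the text. Next, the dock.

```bash
python3 -c "
from h import *
tgt([.55,-.09,.28],168)"
```

```text
MOVE dx,dy,dz [-150.4 -341.9   19.2] ax,ay,az [ 0.07 -0.06 12.11] rows 8
```

Call:
{"api": "apply_moves", "payload": {"commands": [{"hand": 0, "dx": -150, "dy": -342, "dz": 19, "ax": 0.07, "ay": 0, "az": 12}, {"hand": 0, "dx": -150, "dy": -342, "dz": 19, "ax": 0.07, "ay": 0, "az": 12}, {"hand": 0, "dx": -150, "dy": -342, "dz": 19, "ax": 0.07, "ay": 0, "az": 12}, {"hand": 0, "dx": -150, "dy": -342, "dz": 19, "ax": 0.07, "ay": 0, "az": 12}, {"hand": 0, "dx": -150, "dy": -342, "dz": 19, "ax": 0.07, "ay": 0, "az": 12}, {"hand": 0, "dx": -150, "dy": -342, "dz": 19, "ax": 0.07, "ay": 0, "az": 12}, {"hand": 0, "dx": -150, "dy": -342, "dz": 19, "ax": 0.07, "ay": 0, "az": 12}, {"hand": 0, "dx": -150, "dy": -342, "dz": 19, "ax": 0.07, "ay": 0, "az": 12}, {"hand": 0, "dx": -150, "dy": -342, "dz": 19, "ax": 0.07, "ay": 0, "az": 12}, {"hand": 0, "dx": -150, "dy": -342, "dz": 19, "ax": 0.07, "ay": 0, "az": 12}, {"hand": 0, "dx": -150, "dy": -342, "dz": 19, "ax": 0.07, "ay": 0, "az": 12}]}}

```text
time: 2.35
tcp_pos: [0.5498, -0.0892, 0.2807]
tool_rot: [0.103, 0.995, 0.0, -0.0]
wrist_force: [-0.6, 0.2, -0.6]
width: 0.999
grasp_force: 0.0
```

Run:
```python
from h import *
show(); im,d,ci,T=wrist("w2")
cv2.imwrite("pics/w2v.png",cv2.convertScaleAbs(im,alpha=1.2))
```

```text
t 2.35 tcp [ 0.5498 -0.0892  0.2807] rpy [ 1.7996e+02 -3.0000e-02  1.6815e+02] F [-0.6  0.2 -0.6] w 0.999 gf 0.0 q [-0.37  0.1   1.59  0.    1.44 -1.74]
```

View pics/w2v.png

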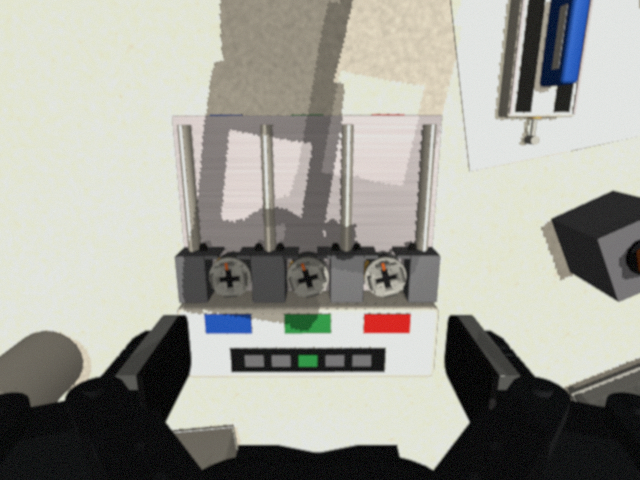

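The dock appears square to the tool: cross recesses at about blue (230,279), green (308,278), red (386,277), with rails at u=190, 267, 347, 428. I'll enlarge it.

Run:
```python
from h import *
im=cv2.imread("pics/w2.png")
a=cv2.resize(cv2.convertScaleAbs(im[235:320,165:450],alpha=1.3),None,fx=2.8,fy=2.8,interpolation=cv2.INTER_CUBIC)
b=cv2.resize(cv2.convertScaleAbs(im[105:235,165:450],alpha=1.3),None,fx=2.8,fy=2.5,interpolation=cv2.INTER_CUBIC)
cv2.imwrite("pics/w2c.png",np.vstack([b[:330],a]))
f=np.load("pics/w2.npz"); ci=bot.camera_info("wrist"); P=cloud(ci,f["T"],f["d"])
for u,v in [(245,272),(322,272),(400,272),(268,265),(348,265),(230,160),(308,160),(390,160),(267,180),(347,180),(228,323),(307,323),(387,323)]: print((u,v),np.median(P[v-2:v+3,u-2:u+3].reshape(-1,3),0).round(4))
```

```text
(245, 272) [ 0.6037 -0.1687  0.035 ]
(322, 272) [ 0.618  -0.0969  0.0413]
(400, 272) [ 0.6325 -0.0252  0.0411]
(268, 265) [ 0.6009 -0.1454  0.0393]
(348, 265) [ 0.6163 -0.0718  0.0392]
(230, 160) [ 0.5009 -0.1616  0.0082]
(308, 160) [ 0.5161 -0.0892  0.0081]
(390, 160) [ 0.532  -0.0132  0.0082]
(267, 180) [ 0.5246 -0.1294  0.025 ]
(347, 180) [ 0.5397 -0.0572  0.0248]
(228, 323) [ 0.6446 -0.1933  0.0537]
(307, 323) [ 0.66   -0.1204  0.0536]
(387, 323) [ 0.6756 -0.0465  0.0538]
```

View pics/w2c.png

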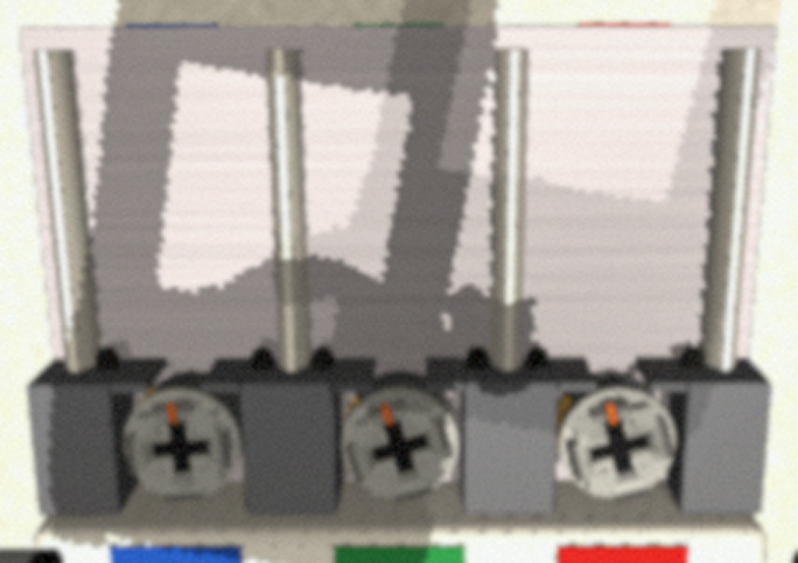

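Run:
```python
from h import *
im=cv2.imread("pics/w2.png"); f=np.load("pics/w2.npz"); ci=bot.camera_info("wrist"); T=f["T"]
cr=dict(blue=(229.3,278.9),green=(307.9,278.2),red=(387.1,278.2))
g=cv2.cvtColor(im,cv2.COLOR_BGR2GRAY); X={}
for k,(u,v) in cr.items():
    U,V=np.meshgrid(np.arange(int(u)-14,int(u)+15),np.arange(int(v)-14,int(v)+15))
    q=onplane(ci,T,U,V,.041); c=onplane(ci,T,u,v,.041)
    val=g[V,U].astype(float); near=np.hypot(*(q-c)[...,:2].transpose(2,0,1))<.0125
    thr=.5*(np.percentile(val[near],5)+np.percentile(val[near],70)); m=near&(val<thr)
    w=q[m][:,:2]; c2=w.mean(0); rel=w-c2
    ang=np.arctan2(rel[:,1],rel[:,0]); r=np.hypot(*rel.T); a4=np.degrees(np.angle((r**2*np.exp(4j*ang)).sum()))/4
    X[k]=c[:2]; print(k,c[:2].round(4),"dark centroid",c2.round(4),m.sum(),"slot yaw mod90",a4.round(1))
y=X["red"]-X["blue"]; print("spacing",np.linalg.norm(y),"dock yaw",np.degrees(np.arctan2(y[1],y[0]))-90)
# rails/edges: rail ridge pixels
```

```text
blue [ 0.6062 -0.1842] dark centroid [ 0.6056 -0.1844] 152 slot yaw mod90 -7.6
green [ 0.6208 -0.1113] dark centroid [ 0.6208 -0.1119] 156 slot yaw mod90 4.1
red [ 0.6362 -0.038 ] dark centroid [ 0.6357 -0.0391] 172 slot yaw mod90 3.6
spacing 0.1491830192313651 dock yaw -11.600104024720665
```

```bash
cat >> h.py <<'E'
YAW=-11.7; _a=np.radians(YAW); DX=np.array([np.cos(_a),np.sin(_a)]); DY=np.array([-DX[1],DX[0]])
G=np.array([.6208,-.1115]); BAY=dict(red=G+.075*DY,green=G,blue=G-.075*DY)
def dk(c,x,y=0): return BAY[c]+x*DX+y*DY
E
python3 -c "
from h import *
tgt([.4327,.2544,.20],193.4)"
```

```text
MOVE dx,dy,dz [185.1 312.2  81.1] ax,ay,az [  0.03  -0.   -25.24] rows 8
```

Call:
{"api": "apply_moves", "payload": {"commands": [{"hand": 0.4, "dx": 185, "dy": 312, "dz": 81, "az": -25.2}, {"hand": 0.4, "dx": 185, "dy": 312, "dz": 81, "az": -25.2}, {"hand": 0.4, "dx": 185, "dy": 312, "dz": 81, "az": -25.2}, {"hand": 0.4, "dx": 185, "dy": 312, "dz": 81, "az": -25.2}, {"hand": 0.4, "dx": 185, "dy": 312, "dz": 81, "az": -25.2}, {"hand": 0.4, "dx": 185, "dy": 312, "dz": 81, "az": -25.2}, {"hand": 0.4, "dx": 185, "dy": 312, "dz": 81, "az": -25.2}, {"hand": 0.4, "dx": 185, "dy": 312, "dz": 81, "az": -25.2}, {"hand": 0.4, "dx": 185, "dy": 312, "dz": 81, "az": -25.2}, {"hand": 0.4, "dx": 185, "dy": 312, "dz": 81, "az": -25.2}, {"hand": 0.4, "dx": 185, "dy": 312, "dz": 81, "az": -25.2}]}}

```text
invalid input at $.commands[0]: expected keys hand, dx, dy, dz, ax, ay, az
```

Run:
```python
from h import *
show(); fins(*wrist("w3")); tgt([.4327,.2544,.030],193.4)
```

```text
t 2.4 tcp [ 0.5498 -0.0892  0.2809] rpy [ 1.7997e+02 -1.0000e-02  1.6816e+02] F [ 0.  -0.3  0.2] w 0.999 gf 0.0 q [-0.37  0.1   1.59  0.    1.44 -1.74]
green 132 px 308.9 361.0 xyz [ 0.6998 -0.1271] 0.0546 yaw -89.41 len [0.0132 0.019 ] rect 698.4 -128.2 [20.3 13.1] 78.1
blue 1664 px 572.7 41.4 xyz [0.4655 0.1308] 0.0619 yaw -12.42 len [0.0153 0.0601] rect 466.2 129.9 [17.  59.3] 77.9
MOVE dx,dy,dz [185.3 312.3 251.1] ax,ay,az [ 2.000e-02  2.000e-02 -2.525e+01] rows 9
```

All seven keys are required in each row.

Call:
{"api": "apply_moves", "payload": {"commands": [{"hand": 0.4, "dx": 185, "dy": 312, "dz": 81, "ax": 0, "ay": 0, "az": -25.2}, {"hand": 0.4, "dx": 185, "dy": 312, "dz": 81, "ax": 0, "ay": 0, "az": -25.2}, {"hand": 0.4, "dx": 185, "dy": 312, "dz": 81, "ax": 0, "ay": 0, "az": -25.2}, {"hand": 0.4, "dx": 185, "dy": 312, "dz": 81, "ax": 0, "ay": 0, "az": -25.2}, {"hand": 0.4, "dx": 185, "dy": 312, "dz": 81, "ax": 0, "ay": 0, "az": -25.2}, {"hand": 0.4, "dx": 185, "dy": 312, "dz": 81, "ax": 0, "ay": 0, "az": -25.2}, {"hand": 0.4, "dx": 185, "dy": 312, "dz": 81, "ax": 0, "ay": 0, "az": -25.2}, {"hand": 0.4, "dx": 185, "dy": 312, "dz": 81, "ax": 0, "ay": 0, "az": -25.2}, {"hand": 0.4, "dx": 185, "dy": 312, "dz": 81, "ax": 0, "ay": 0, "az": -25.2}, {"hand": 0.4, "dx": 185, "dy": 312, "dz": 81, "ax": 0, "ay": 0, "az": -25.2}, {"hand": 0.4, "dx": 185, "dy": 312, "dz": 81, "ax": 0, "ay": 0, "az": -25.2}]}}

```text
time: 3.55
tcp_pos: [0.4343, 0.252, 0.2004]
tool_rot: [-0.115, 0.993, -0.0, 0.001]
wrist_force: [0.8, 0.2, 0.6]
width: 0.596
grasp_force: 0.0
```

Run:
```python
from h import *
show(); fins(*wrist("w3")); tgt([.4327,.2544,.030],193.4)
```

```text
t 3.55 tcp [0.4343 0.252  0.2004] rpy [-1.7999e+02  6.0000e-02 -1.6679e+02] F [0.8 0.2 0.6] w 0.596 gf 0.0 q [ 0.29  0.05  1.82 -0.    1.27 -1.51]
red 1885 px 317.8 223.6 xyz [0.4314 0.2537] 0.0621 yaw 13.74 len [0.0128 0.0681] rect 432.8 253.9 [68.4 12.7] 13.6
green 1909 px 486.7 287.3 xyz [0.4491 0.3793] 0.062 yaw 13.72 len [0.0144 0.0702] rect 450.5 379.1 [70.8 15.8] 13.2
blue 2102 px 137.1 222.0 xyz [0.458  0.1356] 0.0619 yaw -12.33 len [0.014  0.0698] rect 459.6 135.8 [15.2 70.9] 78.0
MOVE dx,dy,dz [  1.3   2.9 170.4] ax,ay,az [-0.01  0.07 -0.23] rows 4
```

Call:
{"api": "apply_moves", "payload": {"commands": [{"hand": 0.4, "dx": 1.3, "dy": 2.5, "dz": 100, "ax": 0, "ay": 0, "az": -0.2}, {"hand": 0.4, "dx": 1.3, "dy": 2.5, "dz": 100, "ax": 0, "ay": 0, "az": -0.2}, {"hand": 0.4, "dx": 1.3, "dy": 2.5, "dz": 150, "ax": 0, "ay": 0, "az": -0.2}, {"hand": 0.4, "dx": 1.3, "dy": 2.5, "dz": 170, "ax": 0, "ay": 0, "az": -0.2}, {"hand": 0.4, "dx": 1.3, "dy": 2.5, "dz": 170, "ax": 0, "ay": 0, "az": -0.2}, {"hand": 0.4, "dx": 1.3, "dy": 2.5, "dz": 170, "ax": 0, "ay": 0, "az": -0.2}, {"hand": 1, "dx": 1.3, "dy": 2.5, "dz": 170, "ax": 0, "ay": 0, "az": -0.2}, {"hand": 1, "dx": 1.3, "dy": 2.5, "dz": 170, "ax": 0, "ay": 0, "az": -0.2}, {"hand": 1, "dx": 1.3, "dy": 2.5, "dz": 170, "ax": 0, "ay": 0, "az": -0.2}, {"hand": 1, "dx": 1.3, "dy": 2.5, "dz": 170, "ax": 0, "ay": 0, "az": -0.2}, {"hand": 1, "dx": 1.3, "dy": 2.5, "dz": 170, "ax": 0, "ay": 0, "az": -0.2}], "force": 60}}

```text
time: 4.7
tcp_pos: [0.4336, 0.255, 0.0318]
tool_rot: [-0.117, 0.993, 0.0, 0.002]
wrist_force: [-0.3, -1.4, 7.5]
width: 0.153
grasp_force: 59.7
```

Call:
{"api": "apply_moves", "payload": {"commands": [{"hand": 1, "dx": 0, "dy": 0, "dz": -40, "ax": 0, "ay": 0, "az": 0}, {"hand": 1, "dx": 0, "dy": 0, "dz": -90, "ax": 0, "ay": 0, "az": 0}, {"hand": 1, "dx": 0, "dy": 0, "dz": -120, "ax": 0, "ay": 0, "az": 0}, {"hand": 1, "dx": 0, "dy": 0, "dz": -120, "ax": 0, "ay": 0, "az": 0}, {"hand": 1, "dx": 0, "dy": 0, "dz": -120, "ax": 0, "ay": 0, "az": 0}]}}

```text
time: 5.2
tcp_pos: [0.432, 0.2548, 0.1503]
tool_rot: [-0.117, 0.993, 0.0, 0.001]
wrist_force: [-0.0, -0.5, -3.1]
width: 0.15
grasp_force: 59.4
```

Run:
```python
from h import *
show(); im,d,ci,T=wrist("w4"); fins(im,d,ci,T,(.1,.25),("red",)); tgt([*dk("red",-.0806-.040),.15],168.3); tgt([*dk("red",-.0806-.040),.060],168.3)
```

```text
t 5.2 tcp [0.432  0.2548 0.1503] rpy [ 1.7999e+02  9.0000e-02 -1.6657e+02] F [-0.  -0.5 -3.1] w 0.15 gf 59.38316345214844 q [ 0.3   0.11  1.87  0.    1.17 -1.51]
red 9932 px 317.3 339.2 xyz [0.4231 0.2546] 0.1804 yaw 13.44 len [0.0131 0.071 ] rect 425.3 255.2 [73.3 14.1] 13.2
MOVE dx,dy,dz [ -22.2 -280.9   -1.1] ax,ay,az [-1.000e-02 -8.000e-02  2.513e+01] rows 6
MOVE dx,dy,dz [ -22.4 -280.9   88.9] ax,ay,az [-1.000e-02 -8.000e-02  2.513e+01] rows 6
```

View pics/w4.png

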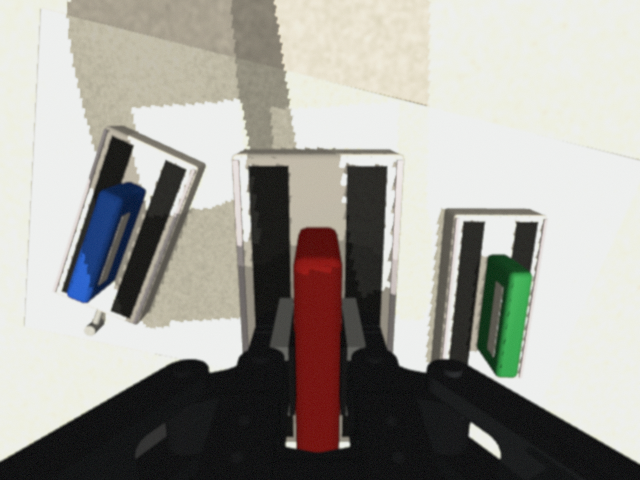

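The red fin is held centrally between the pads and the cassette is square to the tool. Moving it over the red bay.

Call:
{"api": "apply_moves", "payload": {"commands": [{"hand": 1, "dx": -22, "dy": -281, "dz": 0, "ax": 0, "ay": 0, "az": 25.1}, {"hand": 1, "dx": -22, "dy": -281, "dz": 0, "ax": 0, "ay": 0, "az": 25.1}, {"hand": 1, "dx": -22, "dy": -281, "dz": 0, "ax": 0, "ay": 0, "az": 25.1}, {"hand": 1, "dx": -22, "dy": -281, "dz": 0, "ax": 0, "ay": 0, "az": 25.1}, {"hand": 1, "dx": -22, "dy": -281, "dz": 0, "ax": 0, "ay": 0, "az": 25.1}, {"hand": 1, "dx": -22, "dy": -281, "dz": 0, "ax": 0, "ay": 0, "az": 25.1}, {"hand": 1, "dx": -22, "dy": -281, "dz": 0, "ax": 0, "ay": 0, "az": 25.1}, {"hand": 1, "dx": -22, "dy": -281, "dz": 50, "ax": 0, "ay": 0, "az": 25.1}, {"hand": 1, "dx": -22, "dy": -281, "dz": 80, "ax": 0, "ay": 0, "az": 25.1}, {"hand": 1, "dx": -22, "dy": -281, "dz": 80, "ax": 0, "ay": 0, "az": 25.1}, {"hand": 1, "dx": -22, "dy": -281, "dz": 80, "ax": 0, "ay": 0, "az": 25.1}]}}

```text
time: 6.35
tcp_pos: [0.5173, -0.0126, 0.0688]
tool_rot: [0.101, 0.995, 0.0, -0.002]
wrist_force: [0.4, 0.1, -1.8]
width: 0.15
grasp_force: 59.7
```

Run:
```python
from h import *
show(); wrist("w5"); tgt([*dk("red",-.0806-.040),.0395],168.3)
```

```text
t 6.35 tcp [ 0.5173 -0.0126  0.0688] rpy [179.97  -0.21 168.36] F [ 0.4  0.1 -1.8] w 0.15 gf 59.67120051383972 q [-0.25  0.27  1.87  0.    1.01 -1.62]
MOVE dx,dy,dz [ 0.8 -0.7 30.8] ax,ay,az [ 0.01 -0.01  0.06] rows 1
```

View pics/w5.png

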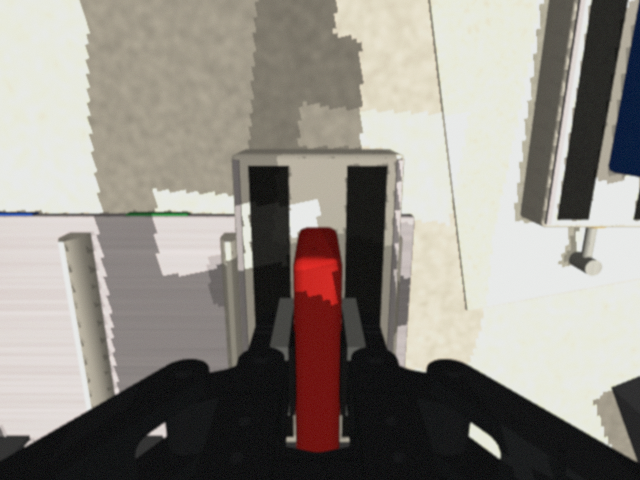

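The tray sits between the left rail (u≈230) and the right rail (u≈400), so I'm lowering it and then sliding.

Call:
{"api": "apply_moves", "payload": {"commands": [{"hand": 1, "dx": 0.5, "dy": -0.7, "dz": 15, "ax": 0, "ay": 0, "az": 0}, {"hand": 1, "dx": 0.5, "dy": -0.7, "dz": 25, "ax": 0, "ay": 0, "az": 0}, {"hand": 1, "dx": 0.5, "dy": -0.7, "dz": 29, "ax": 0, "ay": 0, "az": 0}, {"hand": 1, "dx": 0.5, "dy": -0.7, "dz": 29.5, "ax": 0, "ay": 0, "az": 0}, {"hand": 1, "dx": 0.5, "dy": -0.7, "dz": 29.5, "ax": 0, "ay": 0, "az": 0}]}}

```text
time: 6.9
tcp_pos: [0.5185, -0.0142, 0.0409]
tool_rot: [0.102, 0.995, 0.0, 0.0]
wrist_force: [0.4, 0.3, -1.6]
width: 0.152
grasp_force: 59.9
```

Run:
```python
from h import *
show(); tgt([*dk("red",-.0806-.009),.0400],168.3)
```

```text
t 6.9 tcp [ 0.5185 -0.0142  0.0409] rpy [1.7999e+02 5.0000e-02 1.6833e+02] F [ 0.4  0.3 -1.6] w 0.152 gf 59.92034196853638 q [-0.26  0.32  1.88  0.    0.95 -1.62]
MOVE dx,dy,dz [-30.4   0.4   1. ] ax,ay,az [0.01 0.05 0.03] rows 1
```

Call:
{"api": "apply_moves", "payload": {"commands": [{"hand": 1, "dx": -6, "dy": 0.4, "dz": 0.5, "ax": 0, "ay": 0, "az": 0}, {"hand": 1, "dx": -12, "dy": 0.4, "dz": 0.5, "ax": 0, "ay": 0, "az": 0}, {"hand": 1, "dx": -18, "dy": 0.4, "dz": 0.5, "ax": 0, "ay": 0, "az": 0}, {"hand": 1, "dx": -24, "dy": 0.4, "dz": 0.7, "ax": 0, "ay": 0, "az": 0}, {"hand": 1, "dx": -28, "dy": 0.4, "dz": 1, "ax": 0, "ay": 0, "az": 0}, {"hand": 1, "dx": -30, "dy": 0.4, "dz": 1, "ax": 0, "ay": 0, "az": 0}, {"hand": 1, "dx": -31.5, "dy": 0.4, "dz": 1, "ax": 0, "ay": 0, "az": 0}, {"hand": 1, "dx": -31.5, "dy": 0.4, "dz": 1, "ax": 0, "ay": 0, "az": 0}, {"hand": 1, "dx": -31.5, "dy": 0.4, "dz": 1, "ax": 0, "ay": 0, "az": 0}]}}

```text
time: 7.8
tcp_pos: [0.549, -0.0201, 0.0398]
tool_rot: [0.102, 0.995, 0.0, -0.0]
wrist_force: [-3.9, 1.3, 5.8]
width: 0.161
grasp_force: 61.1
```

About 4 N of buffer force, and the cassette is down on the deck. Releasing and rising.

Call:
{"api": "apply_moves", "payload": {"commands": [{"hand": 0.4, "dx": 0, "dy": 0, "dz": 0, "ax": 0, "ay": 0, "az": 0}, {"hand": 0.4, "dx": 0, "dy": 0, "dz": 0, "ax": 0, "ay": 0, "az": 0}, {"hand": 0.4, "dx": 0, "dy": 0, "dz": 0, "ax": 0, "ay": 0, "az": 0}, {"hand": 0.4, "dx": 0, "dy": 0, "dz": 0, "ax": 0, "ay": 0, "az": 0}, {"hand": 0.4, "dx": 0, "dy": 0, "dz": -40, "ax": 0, "ay": 0, "az": 0}, {"hand": 0.4, "dx": 0, "dy": 0, "dz": -90, "ax": 0, "ay": 0, "az": 0}, {"hand": 0.4, "dx": 0, "dy": 0, "dz": -140, "ax": 0, "ay": 0, "az": 0}, {"hand": 0.4, "dx": 0, "dy": 0, "dz": -160, "ax": 0, "ay": 0, "az": 0}, {"hand": 0.4, "dx": 0, "dy": 0, "dz": -160, "ax": 0, "ay": 0, "az": 0}, {"hand": 0.4, "dx": 0, "dy": 0, "dz": -160, "ax": 0, "ay": 0, "az": 0}]}}

```text
time: 8.8
tcp_pos: [0.5488, -0.0201, 0.1991]
tool_rot: [0.102, 0.995, 0.0, 0.0]
wrist_force: [-0.3, 0.1, 0.2]
width: 0.599
grasp_force: 0.0
```

```bash
cat >> h.py <<'E'
def docked(im,d,ci,T):
    "fin tops of cassettes in dock, in frame of own bay"
    P=cloud(ci,T,d)
    for k in BAY:
        m=masks(im)[k]&(d>0)&(P[...,2]>.063)&(P[...,2]<.078)
        for b in blobs(m,200):
            v,u=np.nonzero(b); q=onplane(ci,T,u,v,.070)[:,:2]; (cx,cy),wh,an=cv2.minAreaRect((q*1000).astype(np.float32))
            r=np.array([cx,cy])/1000-BAY[k]; print(k,"bolt x %.1f y %.1f mm"%((r@DX)*1000+80.6,(r@DY)*1000),"rect",np.round(wh,1),round(an,1),"z",np.median(P[b][:,2]).round(4),"u,v",u.min(),u.max(),v.min(),v.max())
E
python3 - <<'E'
from h import *
show(); r=wrist("w6"); docked(*r); tgt([.4504,.3795,.20],193.1)
E
```

```text
t 8.8 tcp [ 0.5488 -0.0201  0.1991] rpy [1.7999e+02 2.0000e-02 1.6832e+02] F [-0.3  0.1  0.2] w 0.599 gf 0.0 q [-0.25  0.15  1.7   0.    1.28 -1.62]
red bolt x -9.6 y 1.8 mm rect [12.7 68.5] 78.0 z 0.0701 u,v 308 327 178 280
MOVE dx,dy,dz [176.5 371.4  -1.6] ax,ay,az [  0.04  -0.11 -24.78] rows 9
```

Red rests on the buffers (bolt x ≈ -9.6 mm). Green next.

Call:
{"api": "apply_moves", "payload": {"commands": [{"hand": 0.4, "dx": 176, "dy": 371, "dz": 0, "ax": 0, "ay": 0, "az": -24.8}, {"hand": 0.4, "dx": 176, "dy": 371, "dz": 0, "ax": 0, "ay": 0, "az": -24.8}, {"hand": 0.4, "dx": 176, "dy": 371, "dz": 0, "ax": 0, "ay": 0, "az": -24.8}, {"hand": 0.4, "dx": 176, "dy": 371, "dz": 0, "ax": 0, "ay": 0, "az": -24.8}, {"hand": 0.4, "dx": 176, "dy": 371, "dz": 0, "ax": 0, "ay": 0, "az": -24.8}, {"hand": 0.4, "dx": 176, "dy": 371, "dz": 0, "ax": 0, "ay": 0, "az": -24.8}, {"hand": 0.4, "dx": 176, "dy": 371, "dz": 0, "ax": 0, "ay": 0, "az": -24.8}, {"hand": 0.4, "dx": 176, "dy": 371, "dz": 0, "ax": 0, "ay": 0, "az": -24.8}, {"hand": 0.4, "dx": 176, "dy": 371, "dz": 0, "ax": 0, "ay": 0, "az": -24.8}, {"hand": 0.4, "dx": 176, "dy": 371, "dz": 0, "ax": 0, "ay": 0, "az": -24.8}, {"hand": 0.4, "dx": 176, "dy": 371, "dz": 0, "ax": 0, "ay": 0, "az": -24.8}, {"hand": 0.4, "dx": 176, "dy": 371, "dz": 0, "ax": 0, "ay": 0, "az": -24.8}]}}

```text
time: 10.05
tcp_pos: [0.452, 0.3771, 0.1986]
tool_rot: [-0.113, 0.994, -0.0, -0.001]
wrist_force: [0.5, 0.2, -0.7]
width: 0.6
grasp_force: 0.0
```

Run:
```python
from h import *
show(); fins(*wrist("w7")); tgt([.4504,.3795,.030],193.1)
```

```text
t 10.05 tcp [0.452  0.3771 0.1986] rpy [-1.7996e+02 -7.0000e-02 -1.6698e+02] F [ 0.5  0.2 -0.7] w 0.6 gf 0.0 q [ 0.49  0.24  1.6  -0.    1.3  -1.3 ]
green 1786 px 320.6 225.2 xyz [0.4491 0.3806] 0.0621 yaw 12.96 len [0.012  0.0681] rect 449.9 381.1 [68. 12.] 12.8
MOVE dx,dy,dz [  1.1   2.8 168.9] ax,ay,az [-0.03 -0.04 -0.11] rows 4
```

Call:
{"api": "apply_moves", "payload": {"commands": [{"hand": 0.4, "dx": 1, "dy": 3.3, "dz": 100, "ax": 0, "ay": 0, "az": 0}, {"hand": 0.4, "dx": 1, "dy": 3.3, "dz": 100, "ax": 0, "ay": 0, "az": 0}, {"hand": 0.4, "dx": 1, "dy": 3.3, "dz": 150, "ax": 0, "ay": 0, "az": 0}, {"hand": 0.4, "dx": 1, "dy": 3.3, "dz": 168, "ax": 0, "ay": 0, "az": 0}, {"hand": 0.4, "dx": 1, "dy": 3.3, "dz": 168, "ax": 0, "ay": 0, "az": 0}, {"hand": 0.4, "dx": 1, "dy": 3.3, "dz": 168, "ax": 0, "ay": 0, "az": 0}, {"hand": 1, "dx": 1, "dy": 3.3, "dz": 168, "ax": 0, "ay": 0, "az": 0}, {"hand": 1, "dx": 1, "dy": 3.3, "dz": 168, "ax": 0, "ay": 0, "az": 0}, {"hand": 1, "dx": 1, "dy": 3.3, "dz": 168, "ax": 0, "ay": 0, "az": 0}, {"hand": 1, "dx": 1, "dy": 3.3, "dz": 168, "ax": 0, "ay": 0, "az": 0}, {"hand": 1, "dx": 1, "dy": 3.3, "dz": 168, "ax": 0, "ay": 0, "az": 0}], "force": 60}}

```text
time: 11.2
tcp_pos: [0.4514, 0.3824, 0.0335]
tool_rot: [-0.114, 0.993, 0.001, 0.002]
wrist_force: [-0.3, -1.8, 6.2]
width: 0.153
grasp_force: 59.8
```

Call:
{"api": "apply_moves", "payload": {"commands": [{"hand": 1, "dx": 0, "dy": 0, "dz": -40, "ax": 0, "ay": 0, "az": 0}, {"hand": 1, "dx": 0, "dy": 0, "dz": -90, "ax": 0, "ay": 0, "az": 0}, {"hand": 1, "dx": 0, "dy": 0, "dz": -140, "ax": 0, "ay": 0, "az": 0}, {"hand": 1, "dx": 0, "dy": 0, "dz": -140, "ax": 0, "ay": 0, "az": 0}, {"hand": 1, "dx": 0, "dy": 0, "dz": -140, "ax": 0, "ay": 0, "az": 0}]}}

```text
time: 11.7
tcp_pos: [0.4506, 0.3823, 0.1733]
tool_rot: [-0.114, 0.993, 0.001, 0.002]
wrist_force: [-0.2, -0.1, -3.0]
width: 0.151
grasp_force: 59.4
```

Run:
```python
from h import *
show(); tgt([*dk("green",-.0806-.040),.17],168.3)
```

```text
t 11.7 tcp [0.4506 0.3823 0.1733] rpy [ 179.93    0.21 -166.87] F [-0.2 -0.1 -3. ] w 0.151 gf 59.358108043670654 q [ 0.5   0.27  1.62  0.    1.25 -1.3 ]
MOVE dx,dy,dz [  55.9 -468.9    2.5] ax,ay,az [ 0.11  0.19 24.83] rows 10
```

Call:
{"api": "apply_moves", "payload": {"commands": [{"hand": 1, "dx": 56, "dy": -469, "dz": 2, "ax": 0.1, "ay": 0.1, "az": 24.8}, {"hand": 1, "dx": 56, "dy": -469, "dz": 2, "ax": 0.1, "ay": 0.1, "az": 24.8}, {"hand": 1, "dx": 56, "dy": -469, "dz": 2, "ax": 0.1, "ay": 0.1, "az": 24.8}, {"hand": 1, "dx": 56, "dy": -469, "dz": 2, "ax": 0.1, "ay": 0.1, "az": 24.8}, {"hand": 1, "dx": 56, "dy": -469, "dz": 2, "ax": 0.1, "ay": 0.1, "az": 24.8}, {"hand": 1, "dx": 56, "dy": -469, "dz": 2, "ax": 0.1, "ay": 0.1, "az": 24.8}, {"hand": 1, "dx": 56, "dy": -469, "dz": 2, "ax": 0.1, "ay": 0.1, "az": 24.8}, {"hand": 1, "dx": 56, "dy": -469, "dz": 2, "ax": 0.1, "ay": 0.1, "az": 24.8}, {"hand": 1, "dx": 56, "dy": -469, "dz": 2, "ax": 0.1, "ay": 0.1, "az": 24.8}, {"hand": 1, "dx": 56, "dy": -469, "dz": 2, "ax": 0.1, "ay": 0.1, "az": 24.8}, {"hand": 1, "dx": 56, "dy": -469, "dz": 2, "ax": 0.1, "ay": 0.1, "az": 24.8}, {"hand": 1, "dx": 56, "dy": -469, "dz": 2, "ax": 0.1, "ay": 0.1, "az": 24.8}]}}

```text
time: 12.9
tcp_pos: [0.5004, -0.0873, 0.1672]
tool_rot: [0.103, 0.995, -0.0, -0.003]
wrist_force: [0.4, 1.3, -3.0]
width: 0.155
grasp_force: 59.9
```

Run:
```python
from h import *
show(); tgt([*dk("green",-.0806-.040),.0425],168.3)
```

```text
t 12.9 tcp [ 0.5004 -0.0873  0.1672] rpy [-179.96   -0.31  168.23] F [ 0.4  1.3 -3. ] w 0.155 gf 59.92658793926239 q [-0.41  0.1   1.83 -0.    1.21 -1.77]
MOVE dx,dy,dz [ -2.9   0.8 124.7] ax,ay,az [-0.04 -0.31 -0.07] rows 3
```

Call:
{"api": "apply_moves", "payload": {"commands": [{"hand": 1, "dx": -1.5, "dy": 0.5, "dz": 50, "ax": 0, "ay": 0, "az": 0}, {"hand": 1, "dx": -1.5, "dy": 0.5, "dz": 95, "ax": 0, "ay": 0, "az": 0}, {"hand": 1, "dx": -1.5, "dy": 0.5, "dz": 95, "ax": 0, "ay": 0, "az": 0}, {"hand": 1, "dx": -1.5, "dy": 0.5, "dz": 95, "ax": 0, "ay": 0, "az": 0}]}}

```text
time: 13.3
tcp_pos: [0.5022, -0.086, 0.0736]
tool_rot: [0.101, 0.995, -0.0, -0.002]
wrist_force: [0.8, -0.8, -2.0]
width: 0.153
grasp_force: 59.8
```

Run:
```python
from h import *
show(); tgt([*dk("green",-.0806-.040),.0425],168.3)
```

```text
t 13.3 tcp [ 0.5022 -0.086   0.0736] rpy [-179.94   -0.28  168.41] F [ 0.8 -0.8 -2. ] w 0.153 gf 59.76143538951874 q [-0.4   0.25  1.88 -0.    1.02 -1.77]
MOVE dx,dy,dz [-0.9 -0.9 31.1] ax,ay,az [-0.06 -0.28  0.11] rows 1
```

Call:
{"api": "apply_moves", "payload": {"commands": [{"hand": 1, "dx": 0, "dy": -0.9, "dz": 15, "ax": 0, "ay": -0.1, "az": 0}, {"hand": 1, "dx": 0, "dy": -0.9, "dz": 25, "ax": 0, "ay": -0.1, "az": 0}, {"hand": 1, "dx": 0, "dy": -0.9, "dz": 30, "ax": 0, "ay": -0.1, "az": 0}, {"hand": 1, "dx": 0, "dy": -0.9, "dz": 30, "ax": 0, "ay": -0.1, "az": 0}, {"hand": 1, "dx": 0, "dy": -0.9, "dz": 30, "ax": 0, "ay": -0.1, "az": 0}]}}

```text
time: 13.8
tcp_pos: [0.5036, -0.0887, 0.0452]
tool_rot: [0.102, 0.995, -0.001, 0.001]
wrist_force: [0.3, 0.3, -1.3]
width: 0.152
grasp_force: 59.9
```

Run:
```python
from h import *
show(); tgt([*dk("green",-.0806-.009),.0415],168.3)
```

```text
t 13.8 tcp [ 0.5036 -0.0887  0.0452] rpy [-1.7988e+02  9.0000e-02  1.6833e+02] F [ 0.3  0.3 -1.3] w 0.152 gf 59.94091808795929 q [-0.41  0.3   1.89 -0.    0.95 -1.77]
MOVE dx,dy,dz [-29.8   1.4   3.7] ax,ay,az [-0.12  0.09  0.03] rows 1
```

Call:
{"api": "apply_moves", "payload": {"commands": [{"hand": 1, "dx": -6, "dy": 1, "dz": 2.5, "ax": 0, "ay": 0, "az": 0}, {"hand": 1, "dx": -12, "dy": 1.2, "dz": 3, "ax": 0, "ay": 0, "az": 0}, {"hand": 1, "dx": -18, "dy": 1.2, "dz": 3.3, "ax": 0, "ay": 0, "az": 0}, {"hand": 1, "dx": -24, "dy": 1.2, "dz": 3.5, "ax": 0, "ay": 0, "az": 0}, {"hand": 1, "dx": -28, "dy": 1.2, "dz": 3.7, "ax": 0, "ay": 0, "az": 0}, {"hand": 1, "dx": -30, "dy": 1.2, "dz": 3.7, "ax": 0, "ay": 0, "az": 0}, {"hand": 1, "dx": -31.5, "dy": 1.2, "dz": 3.7, "ax": 0, "ay": 0, "az": 0}, {"hand": 1, "dx": -31.5, "dy": 1.2, "dz": 3.7, "ax": 0, "ay": 0, "az": 0}, {"hand": 1, "dx": -31.5, "dy": 1.2, "dz": 3.7, "ax": 0, "ay": 0, "az": 0}]}}

```text
time: 14.7
tcp_pos: [0.5344, -0.094, 0.0416]
tool_rot: [0.102, 0.995, -0.001, -0.0]
wrist_force: [-5.5, 0.7, 8.5]
width: 0.155
grasp_force: 61.5
```

Call:
{"api": "apply_moves", "payload": {"commands": [{"hand": 0.4, "dx": 0, "dy": 0, "dz": 0, "ax": 0, "ay": 0, "az": 0}, {"hand": 0.4, "dx": 0, "dy": 0, "dz": 0, "ax": 0, "ay": 0, "az": 0}, {"hand": 0.4, "dx": 0, "dy": 0, "dz": 0, "ax": 0, "ay": 0, "az": 0}, {"hand": 0.4, "dx": 0, "dy": 0, "dz": 0, "ax": 0, "ay": 0, "az": 0}, {"hand": 0.4, "dx": 0, "dy": 0, "dz": -40, "ax": 0, "ay": 0, "az": 0}, {"hand": 0.4, "dx": 0, "dy": 0, "dz": -90, "ax": 0, "ay": 0, "az": 0}, {"hand": 0.4, "dx": 0, "dy": 0, "dz": -140, "ax": 0, "ay": 0, "az": 0}, {"hand": 0.4, "dx": 0, "dy": 0, "dz": -160, "ax": 0, "ay": 0, "az": 0}, {"hand": 0.4, "dx": 0, "dy": 0, "dz": -160, "ax": 0, "ay": 0, "az": 0}, {"hand": 0.4, "dx": 0, "dy": 0, "dz": -160, "ax": 0, "ay": 0, "az": 0}]}}

```text
time: 15.7
tcp_pos: [0.534, -0.0934, 0.2004]
tool_rot: [0.102, 0.995, -0.001, 0.0]
wrist_force: [0.3, 1.4, -1.0]
width: 0.595
grasp_force: 0.0
```

Run:
```python
from h import *
show(); r=wrist("w8"); docked(*r); fins(*r); tgt([.4595,.1357,.20],167.9)
```

```text
t 15.7 tcp [ 0.534  -0.0934  0.2004] rpy [-1.7989e+02  3.0000e-02  1.6832e+02] F [ 0.3  1.4 -1. ] w 0.595 gf 0.0 q [-0.39  0.14  1.72 -0.    1.28 -1.76]
red bolt x -9.2 y 0.4 mm rect [15.1 69.4] 78.2 z 0.0699 u,v 416 446 177 280
green bolt x -9.9 y 1.5 mm rect [12.1 68.1] 78.0 z 0.0701 u,v 308 327 177 278
red 2337 px 430.7 226.1 xyz [ 0.5458 -0.0189] 0.0699 yaw -10.75 len [0.015  0.0709] rect 547.3 -20.3 [17.1 70.7] 78.3
green 1892 px 317.0 225.5 xyz [ 0.5304 -0.0914] 0.07 yaw -11.82 len [0.012  0.0688] rect 531.9 -91.6 [12.1 69.3] 78.0
green 210 px 314.6 430.7 xyz [ 0.6987 -0.1282] 0.0545 yaw 76.86 len [0.0134 0.0182] rect 698.6 -127.9 [19.1 14.4] 77.8
blue 116 px 636.7 90.2 xyz [0.4884 0.1216] 0.0565 yaw -3.83 len [0.0037 0.0124] rect 487.3 120.8 [14.4  4.3] 0.2
MOVE dx,dy,dz [118.6 209.2  -0.9] ax,ay,az [-0.09 -0.1   0.42] rows 5
```

Both are seated. Blue next.

Call:
{"api": "apply_moves", "payload": {"commands": [{"hand": 0.4, "dx": 118.5, "dy": 209, "dz": 0, "ax": -0.1, "ay": 0, "az": 0.4}, {"hand": 0.4, "dx": 118.5, "dy": 209, "dz": 0, "ax": -0.1, "ay": 0, "az": 0.4}, {"hand": 0.4, "dx": 118.5, "dy": 209, "dz": 0, "ax": -0.1, "ay": 0, "az": 0.4}, {"hand": 0.4, "dx": 118.5, "dy": 209, "dz": 0, "ax": -0.1, "ay": 0, "az": 0.4}, {"hand": 0.4, "dx": 118.5, "dy": 209, "dz": 0, "ax": -0.1, "ay": 0, "az": 0.4}, {"hand": 0.4, "dx": 118.5, "dy": 209, "dz": 0, "ax": -0.1, "ay": 0, "az": 0.4}, {"hand": 0.4, "dx": 118.5, "dy": 209, "dz": 0, "ax": -0.1, "ay": 0, "az": 0.4}, {"hand": 0.4, "dx": 118.5, "dy": 209, "dz": 0, "ax": -0.1, "ay": 0, "az": 0.4}]}}

```text
time: 16.55
tcp_pos: [0.4602, 0.1343, 0.1991]
tool_rot: [0.106, 0.994, -0.0, -0.001]
wrist_force: [-0.3, -0.4, 0.2]
width: 0.606
grasp_force: 0.0
```

Run:
```python
from h import *
show(); fins(*wrist("w9")); tgt([.4595,.1357,.030],167.9)
```

```text
t 16.55 tcp [0.4602 0.1343 0.1991] rpy [-1.7994e+02 -7.0000e-02  1.6788e+02] F [-0.3 -0.4  0.2] w 0.606 gf 0.0 q [ 0.04 -0.    1.87 -0.    1.27 -1.32]
red 906 px 135.9 357.6 xyz [ 0.5237 -0.01  ] 0.0693 yaw -25.32 len [0.0154 0.0341] rect 524.6 -10.2 [18.3 36.4] 71.7
green 1403 px 33.7 371.8 xyz [ 0.5192 -0.0856] 0.0696 yaw -19.02 len [0.0161 0.0558] rect 521.4 -86.9 [21.  62.5] 68.0
blue 1802 px 314.5 226.8 xyz [0.4585 0.1343] 0.0621 yaw -11.73 len [0.0121 0.0683] rect 459.5 134.2 [12.4 68.9] 78.3
MOVE dx,dy,dz [  1.2   1.5 169.4] ax,ay,az [-0.05 -0.05 -0.06] rows 4
```

Call:
{"api": "apply_moves", "payload": {"commands": [{"hand": 0.4, "dx": 1.5, "dy": 0.5, "dz": 100, "ax": 0, "ay": 0, "az": 0}, {"hand": 0.4, "dx": 1.5, "dy": 0.5, "dz": 100, "ax": 0, "ay": 0, "az": 0}, {"hand": 0.4, "dx": 1.5, "dy": 0.5, "dz": 150, "ax": 0, "ay": 0, "az": 0}, {"hand": 0.4, "dx": 1.5, "dy": 0.5, "dz": 168.5, "ax": 0, "ay": 0, "az": 0}, {"hand": 0.4, "dx": 1.5, "dy": 0.5, "dz": 168.5, "ax": 0, "ay": 0, "az": 0}, {"hand": 0.4, "dx": 1.5, "dy": 0.5, "dz": 168.5, "ax": 0, "ay": 0, "az": 0}, {"hand": 1, "dx": 1.5, "dy": 0.5, "dz": 168.5, "ax": 0, "ay": 0, "az": 0}, {"hand": 1, "dx": 1.5, "dy": 0.5, "dz": 168.5, "ax": 0, "ay": 0, "az": 0}, {"hand": 1, "dx": 1.5, "dy": 0.5, "dz": 168.5, "ax": 0, "ay": 0, "az": 0}, {"hand": 1, "dx": 1.5, "dy": 0.5, "dz": 168.5, "ax": 0, "ay": 0, "az": 0}, {"hand": 1, "dx": 1.5, "dy": 0.5, "dz": 168.5, "ax": 0, "ay": 0, "az": 0}], "force": 60}}

```text
time: 17.7
tcp_pos: [0.4607, 0.1359, 0.0334]
tool_rot: [0.105, 0.994, -0.0, 0.002]
wrist_force: [-0.4, -2.3, 6.2]
width: 0.153
grasp_force: 59.6
```

Call:
{"api": "apply_moves", "payload": {"commands": [{"hand": 1, "dx": 0, "dy": 0, "dz": -40, "ax": 0, "ay": 0, "az": 0}, {"hand": 1, "dx": 0, "dy": 0, "dz": -90, "ax": 0, "ay": 0, "az": 0}, {"hand": 1, "dx": 0, "dy": 0, "dz": -140, "ax": 0, "ay": 0, "az": 0}, {"hand": 1, "dx": 0, "dy": 0, "dz": -140, "ax": 0, "ay": 0, "az": 0}, {"hand": 1, "dx": 0, "dy": 0, "dz": -140, "ax": 0, "ay": 0, "az": 0}]}}

```text
time: 18.2
tcp_pos: [0.4597, 0.1362, 0.173]
tool_rot: [0.105, 0.994, 0.0, 0.002]
wrist_force: [-0.7, -0.8, -4.3]
width: 0.155
grasp_force: 59.5
```

Run:
```python
from h import *
show(); tgt([*dk("blue",-.0806-.040),.17],168.3)
```

```text
t 18.2 tcp [0.4597 0.1362 0.173 ] rpy [179.96   0.22 167.94] F [-0.7 -0.8 -4.3] w 0.155 gf 59.46216344833374 q [ 0.04  0.03  1.9  -0.    1.21 -1.32]
MOVE dx,dy,dz [ -89.2 -284.3    3.2] ax,ay,az [ 0.04  0.22 -0.36] rows 6
```

Call:
{"api": "apply_moves", "payload": {"commands": [{"hand": 1, "dx": -89, "dy": -284, "dz": 2, "ax": 0, "ay": 0.1, "az": -0.4}, {"hand": 1, "dx": -89, "dy": -284, "dz": 2, "ax": 0, "ay": 0.1, "az": -0.4}, {"hand": 1, "dx": -89, "dy": -284, "dz": 2, "ax": 0, "ay": 0.1, "az": -0.4}, {"hand": 1, "dx": -89, "dy": -284, "dz": 2, "ax": 0, "ay": 0.1, "az": -0.4}, {"hand": 1, "dx": -89, "dy": -284, "dz": 2, "ax": 0, "ay": 0.1, "az": -0.4}, {"hand": 1, "dx": -89, "dy": -284, "dz": 2, "ax": 0, "ay": 0.1, "az": -0.4}, {"hand": 1, "dx": -89, "dy": -284, "dz": 2, "ax": 0, "ay": 0.1, "az": -0.4}, {"hand": 1, "dx": -89, "dy": -284, "dz": 2, "ax": 0, "ay": 0.1, "az": -0.4}, {"hand": 1, "dx": -89, "dy": -284, "dz": 50, "ax": 0, "ay": 0.1, "az": -0.4}, {"hand": 1, "dx": -89, "dy": -284, "dz": 98, "ax": 0, "ay": 0.1, "az": -0.4}, {"hand": 1, "dx": -89, "dy": -284, "dz": 98, "ax": 0, "ay": 0.1, "az": -0.4}, {"hand": 1, "dx": -89, "dy": -284, "dz": 98, "ax": 0, "ay": 0.1, "az": -0.4}]}}

```text
time: 19.4
tcp_pos: [0.4855, -0.1582, 0.0727]
tool_rot: [0.101, 0.995, 0.001, -0.003]
wrist_force: [0.8, -0.6, -2.6]
width: 0.158
grasp_force: 60.2
```

Run:
```python
from h import *
show(); tgt([*dk("blue",-.0806-.040),.0425],168.3)
```

```text
t 19.4 tcp [ 0.4855 -0.1582  0.0727] rpy [179.91  -0.31 168.42] F [ 0.8 -0.6 -2.6] w 0.158 gf 60.239163637161255 q [-0.55  0.25  1.88 -0.    1.02 -1.92]
MOVE dx,dy,dz [-2.6 -1.8 30.2] ax,ay,az [ 0.09 -0.31  0.12] rows 1
```

Call:
{"api": "apply_moves", "payload": {"commands": [{"hand": 1, "dx": -1, "dy": -1.5, "dz": 15, "ax": 0, "ay": -0.1, "az": 0}, {"hand": 1, "dx": -1, "dy": -1.5, "dz": 25, "ax": 0, "ay": -0.1, "az": 0}, {"hand": 1, "dx": -1, "dy": -1.5, "dz": 29, "ax": 0, "ay": -0.1, "az": 0}, {"hand": 1, "dx": -1, "dy": -1.5, "dz": 29, "ax": 0, "ay": -0.1, "az": 0}, {"hand": 1, "dx": -1, "dy": -1.5, "dz": 29, "ax": 0, "ay": -0.1, "az": 0}]}}

```text
time: 19.9
tcp_pos: [0.4879, -0.1622, 0.0457]
tool_rot: [0.102, 0.995, -0.0, 0.001]
wrist_force: [-0.4, 0.3, -2.8]
width: 0.155
grasp_force: 60.4
```

Run:
```python
from h import *
show(); tgt([*dk("blue",-.0806-.009),.0415],168.3)
```

```text
t 19.9 tcp [ 0.4879 -0.1622  0.0457] rpy [-1.7997e+02  1.0000e-01  1.6833e+02] F [-0.4  0.3 -2.8] w 0.155 gf 60.4207706451416 q [-0.55  0.3   1.89  0.    0.95 -1.92]
MOVE dx,dy,dz [-30.2   1.6   4.3] ax,ay,az [-0.03  0.1   0.03] rows 1
```

Call:
{"api": "apply_moves", "payload": {"commands": [{"hand": 1, "dx": -6, "dy": 1.4, "dz": 3, "ax": 0, "ay": 0, "az": 0}, {"hand": 1, "dx": -12, "dy": 1.4, "dz": 3.5, "ax": 0, "ay": 0, "az": 0}, {"hand": 1, "dx": -18, "dy": 1.4, "dz": 4, "ax": 0, "ay": 0, "az": 0}, {"hand": 1, "dx": -24, "dy": 1.4, "dz": 4.2, "ax": 0, "ay": 0, "az": 0}, {"hand": 1, "dx": -28, "dy": 1.4, "dz": 4.2, "ax": 0, "ay": 0, "az": 0}, {"hand": 1, "dx": -30, "dy": 1.4, "dz": 4.2, "ax": 0, "ay": 0, "az": 0}, {"hand": 1, "dx": -31.5, "dy": 1.4, "dz": 4.2, "ax": 0, "ay": 0, "az": 0}, {"hand": 1, "dx": -31.5, "dy": 1.4, "dz": 4.2, "ax": 0, "ay": 0, "az": 0}, {"hand": 1, "dx": -31.5, "dy": 1.4, "dz": 4.2, "ax": 0, "ay": 0, "az": 0}]}}

```text
time: 20.8
tcp_pos: [0.5181, -0.1672, 0.0414]
tool_rot: [0.102, 0.995, -0.0, -0.001]
wrist_force: [-7.3, 1.4, 9.4]
width: 0.151
grasp_force: 62.3
```

Call:
{"api": "apply_moves", "payload": {"commands": [{"hand": 0.4, "dx": 0, "dy": 0, "dz": 0, "ax": 0, "ay": 0, "az": 0}, {"hand": 0.4, "dx": 0, "dy": 0, "dz": 0, "ax": 0, "ay": 0, "az": 0}, {"hand": 0.4, "dx": 0, "dy": 0, "dz": 0, "ax": 0, "ay": 0, "az": 0}, {"hand": 0.4, "dx": 0, "dy": 0, "dz": 0, "ax": 0, "ay": 0, "az": 0}, {"hand": 0.4, "dx": 0, "dy": 0, "dz": -40, "ax": 0, "ay": 0, "az": 0}, {"hand": 0.4, "dx": 0, "dy": 0, "dz": -90, "ax": 0, "ay": 0, "az": 0}, {"hand": 0.4, "dx": 0, "dy": 0, "dz": -140, "ax": 0, "ay": 0, "az": 0}, {"hand": 0.4, "dx": 0, "dy": 0, "dz": -160, "ax": 0, "ay": 0, "az": 0}, {"hand": 0.4, "dx": 0, "dy": 0, "dz": -160, "ax": 0, "ay": 0, "az": 0}, {"hand": 0.4, "dx": 0, "dy": 0, "dz": -160, "ax": 0, "ay": 0, "az": 0}]}}

```text
time: 21.8
tcp_pos: [0.5183, -0.1669, 0.2003]
tool_rot: [0.102, 0.995, -0.0, 0.0]
wrist_force: [-0.7, -0.3, -0.4]
width: 0.6
grasp_force: 0.0
```

Run:
```python
from h import *
show(); r=wrist("w10"); docked(*r); tgt([.60,.165,.30],168.3)
```

```text
t 21.8 tcp [ 0.5183 -0.1669  0.2003] rpy [-1.7999e+02  4.0000e-02  1.6832e+02] F [-0.7 -0.3 -0.4] w 0.6 gf 0.0 q [-0.53  0.14  1.72  0.    1.28 -1.9 ]
red bolt x -9.7 y -0.9 mm rect [16.3 69.4] 78.3 z 0.0699 u,v 525 563 177 280
green bolt x -9.3 y 0.2 mm rect [15.  68.8] 78.3 z 0.07 u,v 416 445 178 280
blue bolt x -10.0 y 1.1 mm rect [12.3 68.7] 78.7 z 0.07 u,v 307 326 177 279
MOVE dx,dy,dz [ -13.3  341.4 -100.6] ax,ay,az [ 0.03 -0.09  0.02] rows 8
```

All three are on their buffers (bolt x -9.3 to -10). Now the driver.

Call:
{"api": "apply_moves", "payload": {"commands": [{"hand": 0.2, "dx": 16, "dy": 335, "dz": -90, "ax": 0, "ay": 0, "az": 0}, {"hand": 0.2, "dx": 16, "dy": 335, "dz": -90, "ax": 0, "ay": 0, "az": 0}, {"hand": 0.2, "dx": 16, "dy": 335, "dz": -90, "ax": 0, "ay": 0, "az": 0}, {"hand": 0.2, "dx": 16, "dy": 335, "dz": -90, "ax": 0, "ay": 0, "az": 0}, {"hand": 0.2, "dx": 16, "dy": 335, "dz": -90, "ax": 0, "ay": 0, "az": 0}, {"hand": 0.2, "dx": 16, "dy": 335, "dz": -90, "ax": 0, "ay": 0, "az": 0}, {"hand": 0.2, "dx": 16, "dy": 335, "dz": -90, "ax": 0, "ay": 0, "az": 0}, {"hand": 0.2, "dx": 16, "dy": 335, "dz": -90, "ax": 0, "ay": 0, "az": 0}, {"hand": 0.2, "dx": 16, "dy": 335, "dz": -90, "ax": 0, "ay": 0, "az": 0}, {"hand": 0.2, "dx": 16, "dy": 335, "dz": -90, "ax": 0, "ay": 0, "az": 0}]}}

```text
time: 22.85
tcp_pos: [0.5697, 0.1634, 0.2883]
tool_rot: [0.102, 0.995, -0.001, -0.002]
wrist_force: [0.4, -0.2, -0.3]
width: 0.799
grasp_force: 0.0
```

Run:
```python
from h import *
show(); im,d,ci,T=wrist("w11"); P=cloud(ci,T,d)
fins(im,d,ci,T,(.13,.16),("orange",))
# stand top block: height band 0.07-0.08
m=(P[...,2]>.072)&(P[...,2]<.080)&(d>0)&(abs(P[...,0]-.65)<.07)&(abs(P[...,1]-.17)<.07)
for b in blobs(m,200):
    v,u=np.nonzero(b); q=onplane(ci,T,u,v,.076)[:,:2]; print("stand",len(u),np.median(P[b][:,2]),cv2.minAreaRect((q*1000).astype(np.float32)),u.mean(),v.mean())
m=(P[...,2]>.140)&(P[...,2]<.150)&(d>0)&(abs(P[...,0]-.65)<.04)&(abs(P[...,1]-.17)<.04)
for b in blobs(m,100):
    v,u=np.nonzero(b); z=np.median(P[b][:,2]);q=onplane(ci,T,u,v,z)[:,:2]; print("handle",len(u),z,cv2.minAreaRect((q*1000).astype(np.float32)),u.mean(),v.mean())
```

```text
t 22.85 tcp [0.5697 0.1634 0.2883] rpy [-179.9    -0.18  168.29] F [ 0.4 -0.2 -0.3] w 0.799 gf 0.0 q [ 0.08  0.18  1.49 -0.    1.47 -1.29]
orange 1079 px 351.7 318.4 xyz [0.6412 0.1755] 0.1456 yaw 0.69 len [0.0222 0.0277] rect 641.3 175.3 [28.9 23.1] 3.9
stand 3357 0.07630258302307164 ((645.4973754882812, 175.27655029296875), (65.75917053222656, 64.16885375976562), 14.830256462097168) 345.8868036937742 280.99523383973786
handle 981 0.14574586432904146 ((643.9010620117188, 175.35101318359375), (25.220420837402344, 23.64841651916504), 6.902351379394531) 352.2691131498471 321.8369011213048
```

View pics/w11.png

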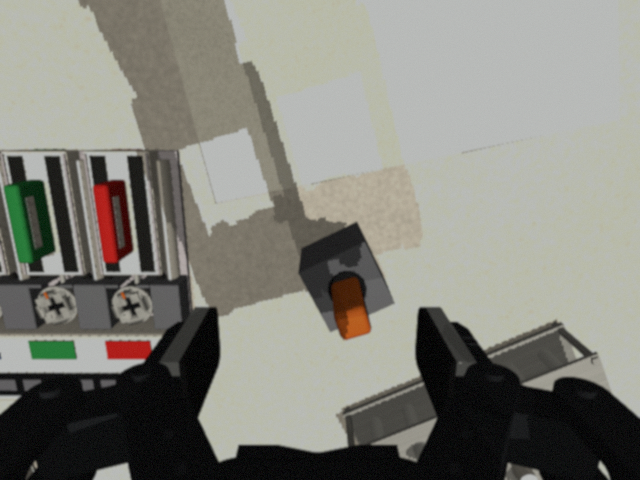

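The stand is at (346,281) and the orange handle at about (352,320), upright, turned roughly 7°. I'll hover directly over it at two opposite headings to null the camera-to-tool bias.

Run:
```python
from h import *
tgt([.644,.1754,.25],187)
```

```text
MOVE dx,dy,dz [-70.2  27.2  38.4] ax,ay,az [ -0.06  -0.15 -18.76] rows 3
```

Call:
{"api": "apply_moves", "payload": {"commands": [{"hand": 0.2, "dx": -70, "dy": 27, "dz": 38, "ax": 0, "ay": -0.1, "az": -18.8}, {"hand": 0.2, "dx": -70, "dy": 27, "dz": 38, "ax": 0, "ay": -0.1, "az": -18.8}, {"hand": 0.2, "dx": -70, "dy": 27, "dz": 38, "ax": 0, "ay": -0.1, "az": -18.8}, {"hand": 0.2, "dx": -70, "dy": 27, "dz": 38, "ax": 0, "ay": -0.1, "az": -18.8}, {"hand": 0.2, "dx": -70, "dy": 27, "dz": 38, "ax": 0, "ay": -0.1, "az": -18.8}, {"hand": 0.2, "dx": -70, "dy": 27, "dz": 38, "ax": 0, "ay": -0.1, "az": -18.8}]}}

```text
time: 23.5
tcp_pos: [0.6444, 0.1761, 0.2541]
tool_rot: [-0.061, 0.998, -0.0, 0.002]
wrist_force: [-0.3, 0.3, 0.8]
width: 0.799
grasp_force: 0.0
```

```bash
cat >> h.py <<'E'
def driver(im,d,ci,T):
    P=cloud(ci,T,d)
    for nm,z0,z1,z in (("stand",.072,.080,.0763),("handle",.141,.150,.1457)):
        m=(P[...,2]>z0)&(P[...,2]<z1)&(d>0)&(abs(P[...,0]-.645)<.06)&(abs(P[...,1]-.175)<.06)
        for b in blobs(m,300):
            v,u=np.nonzero(b); q=onplane(ci,T,u,v,z)[:,:2]; r=cv2.minAreaRect((q*1000).astype(np.float32)); print(nm,len(u),np.median(P[b][:,2]).round(4),np.round(r[0],1),np.round(r[1],1),round(r[2],1),"px",u.mean().round(),v.mean().round())
E
python3 - <<'E'
from h import *
show(); driver(*wrist("w12"))
E
```

```text
t 23.5 tcp [0.6444 0.1761 0.2541] rpy [-179.96    0.22 -172.98] F [-0.3  0.3  0.8] w 0.799 gf 0.0 q [ 0.09  0.37  1.33 -0.    1.44 -1.6 ]
stand 4657 0.0763 [645.8 175.4] [64.6 64. ] 14.8 px 314.0 208.0
handle 1436 0.1459 [644.8 175.3] [23.9 23.2] 7.0 px 313.0 240.0
```

Call:
{"api": "apply_moves", "payload": {"commands": [{"hand": 0.2, "dx": 0, "dy": 0, "dz": 0, "ax": 0, "ay": 0, "az": 8.5}, {"hand": 0.2, "dx": 0, "dy": 0, "dz": 0, "ax": 0, "ay": 0, "az": 17}, {"hand": 0.2, "dx": 0, "dy": 0, "dz": 0, "ax": 0, "ay": 0, "az": 25.5}, {"hand": 0.2, "dx": 0, "dy": 0, "dz": 0, "ax": 0, "ay": 0, "az": 34}, {"hand": 0.2, "dx": 0, "dy": 0, "dz": 0, "ax": 0, "ay": 0, "az": 42.5}, {"hand": 0.2, "dx": 0, "dy": 0, "dz": 0, "ax": 0, "ay": 0, "az": 51}, {"hand": 0.2, "dx": 0, "dy": 0, "dz": 0, "ax": 0, "ay": 0, "az": 59.5}, {"hand": 0.2, "dx": 0, "dy": 0, "dz": 0, "ax": 0, "ay": 0, "az": 68}, {"hand": 0.2, "dx": 0, "dy": 0, "dz": 0, "ax": 0, "ay": 0, "az": 76.5}, {"hand": 0.2, "dx": 0, "dy": 0, "dz": 0, "ax": 0, "ay": 0, "az": 85}, {"hand": 0.2, "dx": 0, "dy": 0, "dz": 0, "ax": 0, "ay": 0, "az": 90}, {"hand": 0.2, "dx": 0, "dy": 0, "dz": 0, "ax": 0, "ay": 0, "az": 90}]}}

```text
time: 24.75
tcp_pos: [0.6444, 0.1767, 0.2537]
tool_rot: [0.662, 0.749, 0.001, 0.001]
wrist_force: [-0.4, 0.6, 0.2]
width: 0.796
grasp_force: 0.0
```

Call:
{"api": "apply_moves", "payload": {"commands": [{"hand": 0.2, "dx": 0, "dy": 0, "dz": 0, "ax": 0, "ay": 0, "az": 8.5}, {"hand": 0.2, "dx": 0, "dy": 0, "dz": 0, "ax": 0, "ay": 0, "az": 17}, {"hand": 0.2, "dx": 0, "dy": 0, "dz": 0, "ax": 0, "ay": 0, "az": 25.5}, {"hand": 0.2, "dx": 0, "dy": 0, "dz": 0, "ax": 0, "ay": 0, "az": 34}, {"hand": 0.2, "dx": 0, "dy": 0, "dz": 0, "ax": 0, "ay": 0, "az": 42.5}, {"hand": 0.2, "dx": 0, "dy": 0, "dz": 0, "ax": 0, "ay": 0, "az": 51}, {"hand": 0.2, "dx": 0, "dy": 0, "dz": 0, "ax": 0, "ay": 0, "az": 59.5}, {"hand": 0.2, "dx": 0, "dy": 0, "dz": 0, "ax": 0, "ay": 0, "az": 68}, {"hand": 0.2, "dx": 0, "dy": 0, "dz": 0, "ax": 0, "ay": 0, "az": 76.5}, {"hand": 0.2, "dx": 0, "dy": 0, "dz": 0, "ax": 0, "ay": 0, "az": 85}, {"hand": 0.2, "dx": 0, "dy": 0, "dz": 0, "ax": 0, "ay": 0, "az": 90}, {"hand": 0.2, "dx": 0, "dy": 0, "dz": 0, "ax": 0, "ay": 0, "az": 90}]}}

```text
time: 25.95
tcp_pos: [0.6445, 0.1766, 0.2533]
tool_rot: [0.998, 0.063, 0.002, 0.0]
wrist_force: [-0.2, 0.4, 0.8]
width: 0.798
grasp_force: 0.0
```

Run:
```python
from h import *
show(); driver(*wrist("w13"))
```

```text
t 25.95 tcp [0.6445 0.1766 0.2533] rpy [179.96  -0.18   7.2 ] F [-0.2  0.4  0.8] w 0.798 gf 0.0 q [ 0.09  0.37  1.33 -0.    1.44  1.54]
stand 4730 0.0762 [645.8 175.2] [64.6 64. ] 14.8 px 322.0 206.0
handle 1446 0.1457 [646.9 175.3] [23.7 23.1] 7.2 px 323.0 236.0
```

Bias is below 1 mm: the stand reads (645.8,175.3) from both headings and the handle mean is (645.9,175.3), yaw 7°. Turning back and gripping.

Call:
{"api": "apply_moves", "payload": {"commands": [{"hand": 0.4, "dx": 0, "dy": 0, "dz": 0, "ax": 0, "ay": 0, "az": -8.5}, {"hand": 0.4, "dx": 0, "dy": 0, "dz": 0, "ax": 0, "ay": 0, "az": -17}, {"hand": 0.4, "dx": 0, "dy": 0, "dz": 0, "ax": 0, "ay": 0, "az": -25.5}, {"hand": 0.4, "dx": 0, "dy": 0, "dz": 0, "ax": 0, "ay": 0, "az": -34}, {"hand": 0.4, "dx": 0, "dy": 0, "dz": 0, "ax": 0, "ay": 0, "az": -42.5}, {"hand": 0.4, "dx": 0, "dy": 0, "dz": 0, "ax": 0, "ay": 0, "az": -51}, {"hand": 0.4, "dx": 0, "dy": 0, "dz": 0, "ax": 0, "ay": 0, "az": -59.5}, {"hand": 0.4, "dx": 0, "dy": 0, "dz": 0, "ax": 0, "ay": 0, "az": -68}, {"hand": 0.4, "dx": 0, "dy": 0, "dz": 0, "ax": 0, "ay": 0, "az": -76.5}, {"hand": 0.4, "dx": 0, "dy": 0, "dz": 0, "ax": 0, "ay": 0, "az": -85}, {"hand": 0.4, "dx": 0, "dy": 0, "dz": 0, "ax": 0, "ay": 0, "az": -90}, {"hand": 0.4, "dx": 0, "dy": 0, "dz": 0, "ax": 0, "ay": 0, "az": -90}]}}

```text
time: 27.2
tcp_pos: [0.6445, 0.1766, 0.2529]
tool_rot: [0.66, 0.751, 0.001, 0.001]
wrist_force: [-0.1, -0.0, -0.2]
width: 0.601
grasp_force: 0.0
```

Call:
{"api": "apply_moves", "payload": {"commands": [{"hand": 0.4, "dx": 0, "dy": 0, "dz": 0, "ax": 0, "ay": 0, "az": -8.5}, {"hand": 0.4, "dx": 0, "dy": 0, "dz": 0, "ax": 0, "ay": 0, "az": -17}, {"hand": 0.4, "dx": 0, "dy": 0, "dz": 0, "ax": 0, "ay": 0, "az": -25.5}, {"hand": 0.4, "dx": 0, "dy": 0, "dz": 0, "ax": 0, "ay": 0, "az": -34}, {"hand": 0.4, "dx": 0, "dy": 0, "dz": 0, "ax": 0, "ay": 0, "az": -42.5}, {"hand": 0.4, "dx": 0, "dy": 0, "dz": 0, "ax": 0, "ay": 0, "az": -51}, {"hand": 0.4, "dx": 0, "dy": 0, "dz": 0, "ax": 0, "ay": 0, "az": -59.5}, {"hand": 0.4, "dx": 0, "dy": 0, "dz": 0, "ax": 0, "ay": 0, "az": -68}, {"hand": 0.4, "dx": 0, "dy": 0, "dz": 0, "ax": 0, "ay": 0, "az": -76.5}, {"hand": 0.4, "dx": 0, "dy": 0, "dz": 0, "ax": 0, "ay": 0, "az": -85}, {"hand": 0.4, "dx": 0, "dy": 0, "dz": 0, "ax": 0, "ay": 0, "az": -90}, {"hand": 0.4, "dx": 0, "dy": 0, "dz": 0, "ax": 0, "ay": 0, "az": -90}]}}

```text
time: 28.4
tcp_pos: [0.6445, 0.1766, 0.2528]
tool_rot: [-0.062, 0.998, -0.0, 0.001]
wrist_force: [-0.4, 0.9, -0.5]
width: 0.599
grasp_force: 0.0
```

Run:
```python
from h import *
show(); tgt([.6458,.1753,.103],187)
```

```text
t 28.4 tcp [0.6445 0.1766 0.2528] rpy [-1.7997e+02  1.4000e-01 -1.7286e+02] F [-0.4  0.9 -0.5] w 0.599 gf 0.0 q [ 0.09  0.37  1.33 -0.    1.44 -1.6 ]
MOVE dx,dy,dz [ -0.8  -1.3 149.8] ax,ay,az [-0.03  0.14  0.14] rows 3
```

Call:
{"api": "apply_moves", "payload": {"commands": [{"hand": 0.4, "dx": -1, "dy": -1.3, "dz": 50, "ax": 0, "ay": 0.1, "az": 0}, {"hand": 0.4, "dx": -1, "dy": -1.3, "dz": 90, "ax": 0, "ay": 0.1, "az": 0}, {"hand": 0.4, "dx": -1, "dy": -1.3, "dz": 130, "ax": 0, "ay": 0.1, "az": 0}, {"hand": 0.4, "dx": -1, "dy": -1.3, "dz": 149, "ax": 0, "ay": 0.1, "az": 0}, {"hand": 0.4, "dx": -1, "dy": -1.3, "dz": 149, "ax": 0, "ay": 0.1, "az": 0}, {"hand": 0.4, "dx": -1, "dy": -1.3, "dz": 149, "ax": 0, "ay": 0.1, "az": 0}, {"hand": 0.4, "dx": -1, "dy": -1.3, "dz": 149, "ax": 0, "ay": 0.1, "az": 0}]}}

```text
time: 29.1
tcp_pos: [0.6476, 0.1755, 0.106]
tool_rot: [-0.062, 0.998, -0.0, 0.002]
wrist_force: [-0.3, 0.5, 0.2]
width: 0.601
grasp_force: 0.0
```

Run:
```python
from h import *
show(); tgt([.6458,.1753,.104],187)
```

```text
t 29.1 tcp [0.6476 0.1755 0.106 ] rpy [-179.96    0.24 -172.93] F [-0.3  0.5  0.2] w 0.601 gf 0.0 q [ 0.09  0.51  1.44 -0.    1.18 -1.61]
MOVE dx,dy,dz [ 1.9 -0.   2. ] ax,ay,az [-0.04  0.24  0.07] rows 1
```

Call:
{"api": "apply_moves", "payload": {"commands": [{"hand": 0.4, "dx": 1.8, "dy": 0, "dz": 1.5, "ax": 0, "ay": 0.2, "az": 0}, {"hand": 0.4, "dx": 1.8, "dy": 0, "dz": 1.5, "ax": 0, "ay": 0.2, "az": 0}, {"hand": 0.4, "dx": 1.8, "dy": 0, "dz": 1.5, "ax": 0, "ay": 0.2, "az": 0}, {"hand": 1, "dx": 1.8, "dy": 0, "dz": 1.5, "ax": 0, "ay": 0.2, "az": 0}, {"hand": 1, "dx": 1.8, "dy": 0, "dz": 1.5, "ax": 0, "ay": 0.2, "az": 0}, {"hand": 1, "dx": 1.8, "dy": 0, "dz": 1.5, "ax": 0, "ay": 0.2, "az": 0}, {"hand": 1, "dx": 1.8, "dy": 0, "dz": 1.5, "ax": 0, "ay": 0.2, "az": 0}, {"hand": 1, "dx": 1.8, "dy": 0, "dz": 1.5, "ax": 0, "ay": 0.2, "az": 0}, {"hand": 1, "dx": 1.8, "dy": 0, "dz": 1.5, "ax": 0, "ay": 0.2, "az": 0}], "force": 100}}

```text
time: 30.0
tcp_pos: [0.6445, 0.1751, 0.1024]
tool_rot: [-0.062, 0.998, -0.0, -0.001]
wrist_force: [-0.2, -0.5, 3.0]
width: 0.263
grasp_force: 97.7
```

Run:
```python
from h import *
show(); im,d,ci,T=wrist("w14"); P=cloud(ci,T,d); m=masks(im)["orange"]&(d>0)&(P[...,2]>.14)
p=P[m]; print(np.median(p,0), cv2.minAreaRect((p[:,:2]*1000).astype(np.float32)))
```

```text
t 30.0 tcp [0.6445 0.1751 0.1024] rpy [-1.7996e+02 -1.5000e-01 -1.7288e+02] F [-0.2 -0.5  3. ] w 0.263 gf 97.72426843643188 q [ 0.09  0.51  1.45 -0.    1.18 -1.61]
[0.64219466 0.17678323 0.14583638] ((644.6541137695312, 177.0066680908203), (24.034521102905273, 24.753705978393555), 6.102642059326172)
```

Call:
{"api": "apply_moves", "payload": {"commands": [{"hand": 1, "dx": 0, "dy": 0, "dz": -20, "ax": 0, "ay": 0, "az": 0}, {"hand": 1, "dx": 0, "dy": 0, "dz": -50, "ax": 0, "ay": 0, "az": 0}, {"hand": 1, "dx": 0, "dy": 0, "dz": -90, "ax": 0, "ay": 0, "az": 0}, {"hand": 1, "dx": 0, "dy": 0, "dz": -110, "ax": 0, "ay": 0, "az": 0}, {"hand": 1, "dx": 0, "dy": 0, "dz": -110, "ax": 0, "ay": 0, "az": 0}, {"hand": 1, "dx": 0, "dy": 0, "dz": -110, "ax": 0, "ay": 0, "az": 0}]}}

```text
time: 30.65
tcp_pos: [0.644, 0.1753, 0.2109]
tool_rot: [-0.062, 0.998, -0.0, -0.002]
wrist_force: [-0.3, -0.4, -1.4]
width: 0.27
grasp_force: 98.0
```

```bash
cat >> h.py <<'E'
O=np.array([-1.2e-3,0]) # driver axis in tool frame xy
def tax(p,z,th):
    "move so that the driver axis is at p (xy), tip at z, heading th"
    a=np.radians(th); X=np.array([np.cos(a),np.sin(a)]); Y=np.array([np.sin(a),-np.cos(a)])
    tgt([*(np.asarray(p)-O[0]*X-O[1]*Y),z+.0966],th)
E
python3 - <<'E'
from h import *
show(); tax(BAY["red"],.075,183.6)
im,d=bot.get_image("scene"); P=cloud(*cam2w("scene"),d)
c=im[150:330,330:530]; cv2.imwrite("pics/s2.png",cv2.resize(cv2.convertScaleAbs(c,alpha=1.5),None,fx=3,fy=3,interpolation=cv2.INTER_CUBIC))
E
```

```text
t 30.65 tcp [0.644  0.1753 0.2109] rpy [-179.97   -0.25 -172.88] F [-0.3 -0.4 -1.4] w 0.27 gf 97.98112750053406 q [ 0.09  0.4   1.37 -0.    1.37 -1.61]
MOVE dx,dy,dz [  35.4 -210.6   39.6] ax,ay,az [-0.03 -0.25  3.52] rows 5
```

View pics/s2.png

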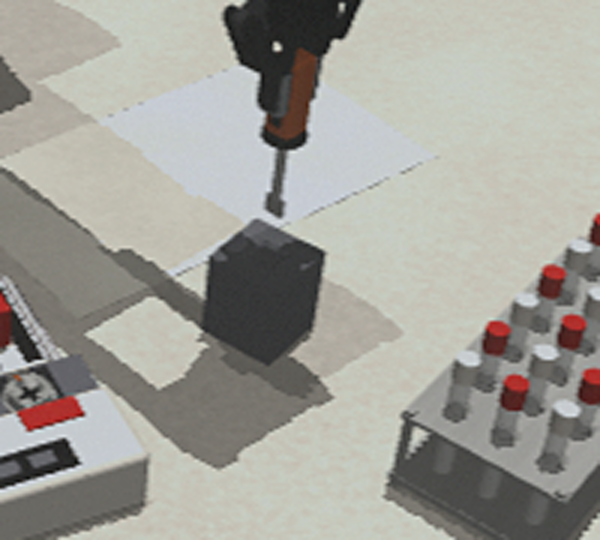

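The driver is clear of the stand, but it leans in the grip: the blade tip (275,215 in the crop) is left of the handle. I'll measure the tilt.

Run:
```python
from h import *
im,d=bot.get_image("scene"); ci,T=cam2w("scene"); P=cloud(ci,T,d)
s=bot.get_state()["tcp_pos"]; q=P-s
m=(d>0)&(np.hypot(q[...,0],q[...,1])<.05)&(q[...,2]<-.02)&(P[...,2]>.085)
for z0 in np.arange(.095,.19,.01):
    k=m&(P[...,2]>=z0)&(P[...,2]<z0+.01)
    if k.sum()>2: print(round(z0+.005,3),k.sum(),np.median(P[k],0).round(4))
```

```text
0.11 4 [0.6478 0.173  0.1147]
0.12 21 [0.6455 0.172  0.1197]
0.13 18 [0.6459 0.1714 0.129 ]
0.14 10 [0.6465 0.1702 0.1408]
0.15 16 [0.6467 0.1705 0.1494]
0.16 12 [0.6471 0.1701 0.1609]
0.17 15 [0.6471 0.1708 0.1697]
0.18 4 [0.6542 0.172  0.1838]
0.19 38 [0.6539 0.1639 0.1877]
```

Call:
{"api": "apply_moves", "payload": {"commands": [{"hand": 1, "dx": 0, "dy": 0, "dz": 0, "ax": 0, "ay": 0, "az": 8.5}, {"hand": 1, "dx": 0, "dy": 0, "dz": 0, "ax": 0, "ay": 0, "az": 17}, {"hand": 1, "dx": 0, "dy": 0, "dz": 0, "ax": 0, "ay": 0, "az": 25.5}, {"hand": 1, "dx": 0, "dy": 0, "dz": 0, "ax": 0, "ay": 0, "az": 34}, {"hand": 1, "dx": 0, "dy": 0, "dz": 0, "ax": 0, "ay": 0, "az": 42.5}, {"hand": 1, "dx": 0, "dy": 0, "dz": 0, "ax": 0, "ay": 0, "az": 51}, {"hand": 1, "dx": 0, "dy": 0, "dz": 0, "ax": 0, "ay": 0, "az": 59.5}, {"hand": 1, "dx": 0, "dy": 0, "dz": 0, "ax": 0, "ay": 0, "az": 68}, {"hand": 1, "dx": 0, "dy": 0, "dz": 0, "ax": 0, "ay": 0, "az": 76.5}, {"hand": 1, "dx": 0, "dy": 0, "dz": 0, "ax": 0, "ay": 0, "az": 85}, {"hand": 1, "dx": 0, "dy": 0, "dz": 0, "ax": 0, "ay": 0, "az": 90}, {"hand": 1, "dx": 0, "dy": 0, "dz": 0, "ax": 0, "ay": 0, "az": 90}]}}

```text
time: 31.95
tcp_pos: [0.6434, 0.1751, 0.2096]
tool_rot: [0.662, 0.749, -0.003, -0.002]
wrist_force: [-0.4, 0.4, -0.7]
width: 0.268
grasp_force: 97.9
```

Call:
{"api": "apply_moves", "payload": {"commands": [{"hand": 1, "dx": 0, "dy": 0, "dz": 0, "ax": 0, "ay": 0, "az": 8.5}, {"hand": 1, "dx": 0, "dy": 0, "dz": 0, "ax": 0, "ay": 0, "az": 17}, {"hand": 1, "dx": 0, "dy": 0, "dz": 0, "ax": 0, "ay": 0, "az": 25.5}, {"hand": 1, "dx": 0, "dy": 0, "dz": 0, "ax": 0, "ay": 0, "az": 34}, {"hand": 1, "dx": 0, "dy": 0, "dz": 0, "ax": 0, "ay": 0, "az": 42.5}, {"hand": 1, "dx": 0, "dy": 0, "dz": 0, "ax": 0, "ay": 0, "az": 51}, {"hand": 1, "dx": 0, "dy": 0, "dz": 0, "ax": 0, "ay": 0, "az": 59.5}, {"hand": 1, "dx": 0, "dy": 0, "dz": 0, "ax": 0, "ay": 0, "az": 68}, {"hand": 1, "dx": 0, "dy": 0, "dz": 0, "ax": 0, "ay": 0, "az": 76.5}, {"hand": 1, "dx": 0, "dy": 0, "dz": 0, "ax": 0, "ay": 0, "az": 85}, {"hand": 1, "dx": 0, "dy": 0, "dz": 0, "ax": 0, "ay": 0, "az": 90}, {"hand": 1, "dx": 0, "dy": 0, "dz": 0, "ax": 0, "ay": 0, "az": 90}]}}

```text
time: 33.15
tcp_pos: [0.6439, 0.1752, 0.2106]
tool_rot: [0.998, 0.063, -0.003, 0.0]
wrist_force: [-0.0, -0.2, -1.8]
width: 0.272
grasp_force: 97.9
```

```bash
cat >> h.py <<'E'
def shaft(name="scene"):
    im,d=bot.get_image(name); ci,T=cam2w(name); P=cloud(ci,T,d); s=bot.get_state()["tcp_pos"]; q=P-s; tip=s[2]-.0966
    m=(d>0)&(np.hypot(q[...,0],q[...,1])<.016)&(P[...,2]>tip+.016)&(P[...,2]<tip+.062); p=P[m]; A=np.c_[p[:,2]-tip,np.ones(len(p))]
    for i in (0,1):
        c=np.polyfit(p[:,2]-tip,p[:,i],1); print("xy"[i],len(p),"tilt deg %.2f"%np.degrees(c[0]),"tip rel tcp mm %.2f"%((c[1]-s[i])*1000),"mid %.2f"%((c[0]*.04+c[1]-s[i])*1000))
E
python3 - <<'E'
from h import *
show(); shaft()
E
```

```text
t 33.15 tcp [0.6439 0.1752 0.2106] rpy [179.97   0.31   7.21] F [-0.  -0.2 -1.8] w 0.272 gf 97.90236353874207 q [ 0.09  0.4   1.37 -0.    1.37  1.53]
x 64 tilt deg 0.10 tip rel tcp mm -1.49 mid -1.42
y 64 tilt deg -0.25 tip rel tcp mm -4.05 mid -4.23
```

```bash
sed -i 's/O=np.array(\[-1.2e-3/O=np.array([-1.7e-3/' h.py
python3 - <<'E'
from h import *
tax(BAY["red"],.095,95);tax(BAY["red"],.075,183.6)
E
```

```text
MOVE dx,dy,dz [-35.  208.8  19.4] ax,ay,az [ -0.2    0.25 -87.66] rows 11
MOVE dx,dy,dz [-36.7 210.3  39.5] ax,ay,az [-4.5000e-01  6.0000e-02 -1.7626e+02] rows 21
```

Call:
{"api": "apply_moves", "payload": {"commands": [{"hand": 1, "dx": -5, "dy": 30, "dz": 0, "ax": 0, "ay": 0.2, "az": -8.5}, {"hand": 1, "dx": -10, "dy": 60, "dz": 0, "ax": 0, "ay": 0.2, "az": -17}, {"hand": 1, "dx": -15, "dy": 90, "dz": 0, "ax": 0, "ay": 0.2, "az": -25.5}, {"hand": 1, "dx": -20, "dy": 120, "dz": 0, "ax": 0, "ay": 0.2, "az": -34}, {"hand": 1, "dx": -25, "dy": 150, "dz": 5, "ax": 0, "ay": 0.2, "az": -42.5}, {"hand": 1, "dx": -30, "dy": 180, "dz": 10, "ax": 0, "ay": 0.2, "az": -51}, {"hand": 1, "dx": -35, "dy": 209, "dz": 15, "ax": 0, "ay": 0.2, "az": -59.5}, {"hand": 1, "dx": -35, "dy": 209, "dz": 19, "ax": -0.1, "ay": 0.2, "az": -68}, {"hand": 1, "dx": -35, "dy": 209, "dz": 19, "ax": -0.2, "ay": 0.2, "az": -76.5}, {"hand": 1, "dx": -35, "dy": 209, "dz": 19, "ax": -0.2, "ay": 0.2, "az": -85}, {"hand": 1, "dx": -35, "dy": 209, "dz": 19, "ax": -0.2, "ay": 0.2, "az": -88}, {"hand": 1, "dx": -35, "dy": 209, "dz": 19, "ax": -0.2, "ay": 0.2, "az": -88}]}}

```text
time: 34.4
tcp_pos: [0.6354, -0.0365, 0.1927]
tool_rot: [0.674, 0.739, 0.0, 0.0]
wrist_force: [1.6, -1.1, -0.4]
width: 0.273
grasp_force: 98.1
```

Call:
{"api": "apply_moves", "payload": {"commands": [{"hand": 1, "dx": 0, "dy": 0, "dz": 0, "ax": 0, "ay": 0, "az": -8.5}, {"hand": 1, "dx": 0, "dy": 0, "dz": 0, "ax": 0, "ay": 0, "az": -17}, {"hand": 1, "dx": 0, "dy": 0, "dz": 0, "ax": 0, "ay": 0, "az": -25.5}, {"hand": 1, "dx": 0, "dy": 0, "dz": 0, "ax": 0, "ay": 0, "az": -34}, {"hand": 1, "dx": 0, "dy": 0, "dz": 0, "ax": 0, "ay": 0, "az": -42.5}, {"hand": 1, "dx": 0, "dy": 0, "dz": 0, "ax": 0, "ay": 0, "az": -51}, {"hand": 1, "dx": 0, "dy": 0, "dz": 0, "ax": 0, "ay": 0, "az": -59.5}, {"hand": 1, "dx": 0, "dy": 0, "dz": 0, "ax": 0, "ay": 0, "az": -68}, {"hand": 1, "dx": 0, "dy": 0, "dz": 0, "ax": 0, "ay": 0, "az": -76.5}, {"hand": 1, "dx": 0, "dy": 0, "dz": 0, "ax": 0, "ay": 0, "az": -85}, {"hand": 1, "dx": 0, "dy": 0, "dz": 0, "ax": 0, "ay": 0, "az": -88.3}, {"hand": 1, "dx": 0, "dy": 0, "dz": 0, "ax": 0, "ay": 0, "az": -88.3}]}}

```text
time: 35.6
tcp_pos: [0.6355, -0.0364, 0.1929]
tool_rot: [-0.03, 1.0, -0.0, 0.0]
wrist_force: [-0.3, 1.2, -0.9]
width: 0.266
grasp_force: 98.1
```

Run:
```python
from h import *
show(); tax(BAY["red"],.060,183.6)
```

```text
t 35.6 tcp [ 0.6355 -0.0364  0.1929] rpy [-1.7998e+02  5.0000e-02 -1.7652e+02] F [-0.3  1.2 -0.9] w 0.266 gf 98.08467507362366 q [-0.24  0.35  1.48 -0.    1.31 -1.87]
MOVE dx,dy,dz [ 1.3 -1.7 36.3] ax,ay,az [-0.02  0.05 -0.12] rows 1
```

Call:
{"api": "apply_moves", "payload": {"commands": [{"hand": 1, "dx": 1.3, "dy": -1.7, "dz": 20, "ax": 0, "ay": 0, "az": 0}, {"hand": 1, "dx": 1.3, "dy": -1.7, "dz": 40, "ax": 0, "ay": 0, "az": 0}, {"hand": 1, "dx": 1.3, "dy": -1.7, "dz": 44, "ax": 0, "ay": 0, "az": 0}, {"hand": 1, "dx": 1.3, "dy": -1.7, "dz": 44, "ax": 0, "ay": 0, "az": 0}, {"hand": 1, "dx": 1.3, "dy": -1.7, "dz": 44, "ax": 0, "ay": 0, "az": 0}]}}

```text
time: 36.1
tcp_pos: [0.6351, -0.0384, 0.1502]
tool_rot: [-0.03, 1.0, -0.0, 0.001]
wrist_force: [-0.9, -0.8, -0.8]
width: 0.268
grasp_force: 98.1
```

Run:
```python
from h import *
show(); tax(BAY["red"],.036,183.6)
a,_=bot.get_image("scene"); cv2.imwrite("pics/s3.png",cv2.resize(cv2.convertScaleAbs(a[220:340,240:400],alpha=1.5),None,fx=5,fy=5,interpolation=cv2.INTER_CUBIC))
```

```text
t 36.1 tcp [ 0.6351 -0.0384  0.1502] rpy [-1.7995e+02  1.5000e-01 -1.7660e+02] F [-0.9 -0.8 -0.8] w 0.268 gf 98.0826723575592 q [-0.25  0.39  1.52 -0.    1.23 -1.88]
MOVE dx,dy,dz [ 0.9  0.3 17.6] ax,ay,az [-0.05  0.15 -0.2 ] rows 1
```

View pics/s3.png

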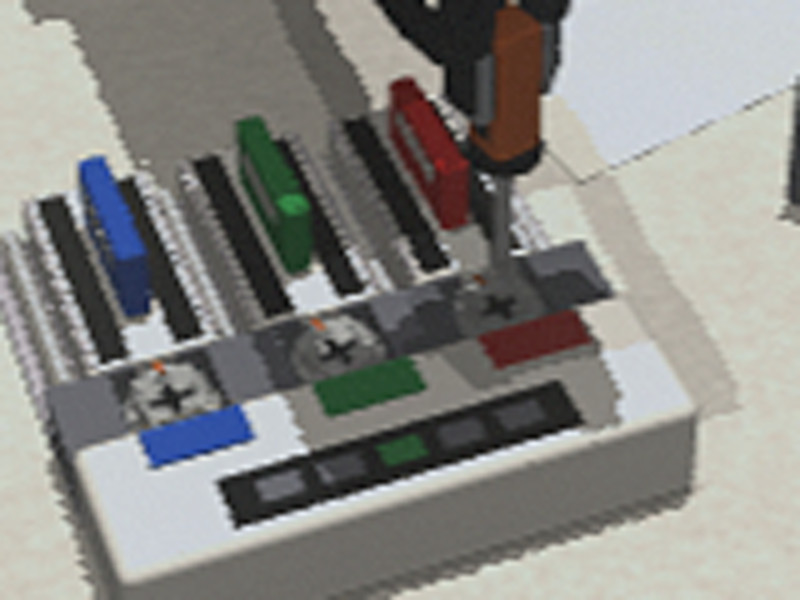

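The tip hangs just above the red cross (500,300 in the crop), laterally aligned. Descending.

Call:
{"api": "apply_moves", "payload": {"commands": [{"hand": 1, "dx": 0.7, "dy": 0.3, "dz": 6, "ax": 0, "ay": 0.1, "az": 0}, {"hand": 1, "dx": 0.7, "dy": 0.3, "dz": 10, "ax": 0, "ay": 0.1, "az": 0}, {"hand": 1, "dx": 0.7, "dy": 0.3, "dz": 13, "ax": 0, "ay": 0.1, "az": 0}, {"hand": 1, "dx": 0.7, "dy": 0.3, "dz": 15, "ax": 0, "ay": 0.1, "az": 0}, {"hand": 1, "dx": 0.7, "dy": 0.3, "dz": 17, "ax": 0, "ay": 0.1, "az": 0}, {"hand": 1, "dx": 0.7, "dy": 0.3, "dz": 17, "ax": 0, "ay": 0.1, "az": 0}, {"hand": 1, "dx": 0.7, "dy": 0.3, "dz": 17, "ax": 0, "ay": 0.1, "az": 0}]}}

```text
time: 36.85
tcp_pos: [0.634, -0.0385, 0.1322]
tool_rot: [-0.03, 1.0, -0.001, -0.0]
wrist_force: [1.3, -2.7, -2.6]
width: 0.271
grasp_force: 97.9
```

Run:
```python
from h import *
show(); print(bot.get_state()["torque"]); tax(BAY["red"],.035,183.6)
```

```text
t 36.85 tcp [ 0.634  -0.0385  0.1322] rpy [-1.7993e+02 -1.0000e-02 -1.7658e+02] F [ 1.3 -2.7 -2.6] w 0.271 gf 97.90250301361084 q [-0.25  0.41  1.53 -0.    1.2  -1.88]
[-0.77622238 -0.23773597  0.02996089]
MOVE dx,dy,dz [-0.3  0.3  0.6] ax,ay,az [-0.07 -0.01 -0.18] rows 1
```

Call:
{"api": "apply_moves", "payload": {"commands": [{"hand": 1, "dx": 0, "dy": 0.2, "dz": 1.2, "ax": 0, "ay": 0, "az": 0}, {"hand": 1, "dx": 0, "dy": 0.5, "dz": 1.2, "ax": 0, "ay": 0, "az": 8}, {"hand": 1, "dx": -0.1, "dy": 0.7, "dz": 1.2, "ax": 0, "ay": 0, "az": 16}, {"hand": 1, "dx": -0.2, "dy": 0.9, "dz": 1.2, "ax": 0, "ay": 0, "az": 24}, {"hand": 1, "dx": -0.3, "dy": 1.1, "dz": 1.2, "ax": 0, "ay": 0, "az": 32}, {"hand": 1, "dx": -0.4, "dy": 1.3, "dz": 1.2, "ax": 0, "ay": 0, "az": 40}, {"hand": 1, "dx": -0.6, "dy": 1.4, "dz": 1.2, "ax": 0, "ay": 0, "az": 48}, {"hand": 1, "dx": -0.8, "dy": 1.6, "dz": 1.2, "ax": 0, "ay": 0, "az": 56}, {"hand": 1, "dx": -1.0, "dy": 1.7, "dz": 1.2, "ax": 0, "ay": 0, "az": 64}, {"hand": 1, "dx": -1.2, "dy": 1.8, "dz": 1.2, "ax": 0, "ay": 0, "az": 72}, {"hand": 1, "dx": -1.4, "dy": 1.9, "dz": 1.2, "ax": 0, "ay": 0, "az": 80}, {"hand": 1, "dx": -1.4, "dy": 1.9, "dz": 1.2, "ax": 0, "ay": 0, "az": 80}]}}

```text
time: 38.05
tcp_pos: [0.6365, -0.036, 0.1315]
tool_rot: [0.62, 0.784, 0.001, 0.001]
wrist_force: [5.7, -1.5, -3.7]
width: 0.266
grasp_force: 98.4
```

Run:
```python
from h import *
show(); print(bot.get_state()["torque"]); tax(BAY["red"],.0345,103.6)
r=wrist("w20"); docked(*r)
```

```text
t 38.05 tcp [ 0.6365 -0.036   0.1315] rpy [1.7983e+02 7.0000e-02 1.0335e+02] F [ 5.7 -1.5 -3.7] w 0.266 gf 98.39008927345276 q [-0.24  0.41  1.52  0.    1.2  -0.48]
[-0.36366592 -1.39377529  0.0446851 ]
MOVE dx,dy,dz [-0.2 -1.   0.4] ax,ay,az [ 0.17  0.07 -0.25] rows 1
red bolt x -7.5 y 3.0 mm rect [15.2 69.5] 78.2 z 0.0698 u,v 77 222 152 234
green bolt x -7.3 y 5.0 mm rect [16.2 69.4] 78.5 z 0.0697 u,v 37 172 285 355
blue bolt x -26.3 y 5.8 mm rect [19.2 31. ] 75.0 z 0.0694 u,v 2 64 396 433
```

View pics/w20.png

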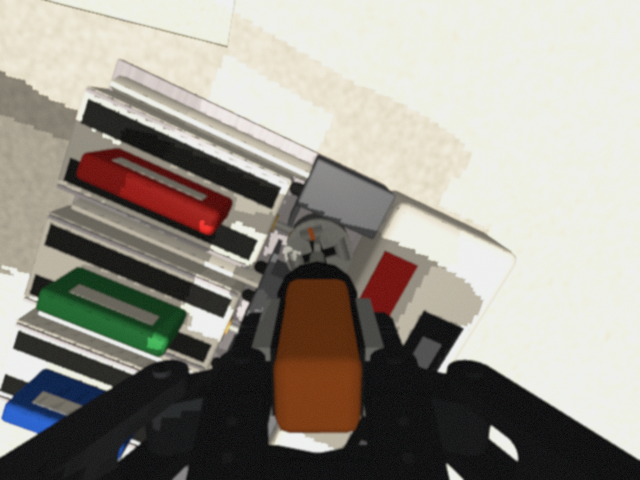

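The bar has swung to (311,232), toward +y, so the cam follows with small forces. Continuing.

Call:
{"api": "apply_moves", "payload": {"commands": [{"hand": 1, "dx": 0, "dy": 0.2, "dz": 0, "ax": 0, "ay": 0, "az": 8}, {"hand": 1, "dx": -0.1, "dy": 0.4, "dz": 0, "ax": 0, "ay": 0, "az": 16}, {"hand": 1, "dx": -0.2, "dy": 0.6, "dz": 0, "ax": 0, "ay": 0, "az": 24}, {"hand": 1, "dx": -0.3, "dy": 0.8, "dz": 0, "ax": 0, "ay": 0, "az": 32}, {"hand": 1, "dx": -0.4, "dy": 1.0, "dz": 0, "ax": 0, "ay": 0, "az": 40}, {"hand": 1, "dx": -0.6, "dy": 1.2, "dz": 0, "ax": 0, "ay": 0, "az": 48}, {"hand": 1, "dx": -0.8, "dy": 1.3, "dz": 0, "ax": 0, "ay": 0, "az": 56}, {"hand": 1, "dx": -1.0, "dy": 1.4, "dz": 0, "ax": 0, "ay": 0, "az": 64}, {"hand": 1, "dx": -1.2, "dy": 1.5, "dz": 0, "ax": 0, "ay": 0, "az": 72}, {"hand": 1, "dx": -1.4, "dy": 1.5, "dz": 0, "ax": 0, "ay": 0, "az": 80}, {"hand": 1, "dx": -1.4, "dy": 1.5, "dz": 0, "ax": 0, "ay": 0, "az": 80}]}}

```text
time: 39.2
tcp_pos: [0.6399, -0.0384, 0.132]
tool_rot: [0.979, 0.203, 0.003, 0.002]
wrist_force: [9.3, -5.1, -6.5]
width: 0.265
grasp_force: 98.3
```

Run:
```python
from h import *
show(); print(bot.get_state()["torque"]); tax(BAY["red"],.0345,23.6)
```

```text
t 39.2 tcp [ 0.6399 -0.0384  0.132 ] rpy [179.68  -0.31  23.4 ] F [ 9.3 -5.1 -6.5] w 0.265 gf 98.28520774841309 q [-0.24  0.42  1.52 -0.    1.2   0.92]
[-1.28407466 -2.54323434  0.10378501]
MOVE dx,dy,dz [-1.8 -1.9  0.8] ax,ay,az [ 0.32 -0.31 -0.2 ] rows 1
```

Fitting the free-following positions gives a driver axis offset of 3 mm and the cam at (0.637,-0.039). I'll correct for that and finish the turn to the stop.

Call:
{"api": "apply_moves", "payload": {"commands": [{"hand": 1, "dx": 1, "dy": 0.9, "dz": 0, "ax": 0.2, "ay": -0.2, "az": 0}, {"hand": 1, "dx": 2, "dy": 1.7, "dz": 0, "ax": 0.2, "ay": -0.2, "az": 0}, {"hand": 1, "dx": 2, "dy": 2.2, "dz": 0, "ax": 0.2, "ay": -0.2, "az": 8}, {"hand": 1, "dx": 1.9, "dy": 2.6, "dz": 0, "ax": 0.2, "ay": -0.2, "az": 16}, {"hand": 1, "dx": 1.8, "dy": 3, "dz": 0, "ax": 0.2, "ay": -0.2, "az": 24}, {"hand": 1, "dx": 1.6, "dy": 3.3, "dz": 0, "ax": 0.2, "ay": -0.2, "az": 32}, {"hand": 1, "dx": 1.3, "dy": 3.7, "dz": 0, "ax": 0.2, "ay": -0.2, "az": 40}, {"hand": 1, "dx": 1.2, "dy": 3.8, "dz": 0, "ax": 0.2, "ay": -0.2, "az": 44}, {"hand": 1, "dx": 1.2, "dy": 3.8, "dz": 0, "ax": 0.2, "ay": -0.2, "az": 44}]}}

```text
time: 40.1
tcp_pos: [0.6412, -0.0414, 0.1318]
tool_rot: [0.984, -0.178, 0.0, -0.0]
wrist_force: [4.9, -4.8, -3.7]
width: 0.269
grasp_force: 98.7
```

```bash
sed -i 's/O=np.array(\[-1.7e-3/O=np.array([-3.0e-3/; s/^G=np.array.*; BAY/G=np.array([.6217,-.1124]); BAY/' h.py
python3 - <<'E'
from h import *
show(); print(bot.get_state()["torque"]); tax(BAY["red"],.0345,-20.4); r=wrist("w21"); docked(*r)
E
```

```text
t 40.1 tcp [ 0.6412 -0.0414  0.1318] rpy [-1.7998e+02 -1.0000e-02 -2.0480e+01] F [ 4.9 -4.8 -3.7] w 0.269 gf 98.72353792190552 q [-0.25  0.42  1.51  0.    1.21  1.68]
[-1.45656221 -1.41652754  0.14330723]
MOVE dx,dy,dz [-1.9 -0.8  0.7] ax,ay,az [-0.02 -0.01 -0.08] rows 1
red bolt x -22.1 y 0.4 mm rect [13.7 10.2] 79.3 z 0.07 u,v 333 358 431 448
green bolt x 24.1 y 2.8 mm rect [16.4 11.8] 64.8 z 0.0689 u,v 454 482 341 362
blue bolt x -6.6 y 5.1 mm rect [16.7 72.1] 77.9 z 0.0697 u,v 589 623 323 437
```

Call:
{"api": "apply_moves", "payload": {"commands": [{"hand": 1, "dx": 0.8, "dy": 1, "dz": 0, "ax": 0, "ay": 0, "az": 3}, {"hand": 1, "dx": 0.8, "dy": 1, "dz": 0, "ax": 0, "ay": 0, "az": 6}, {"hand": 1, "dx": 0.8, "dy": 1, "dz": 0, "ax": 0, "ay": 0, "az": 6}, {"hand": 1, "dx": 0.8, "dy": 1, "dz": 0, "ax": 0, "ay": 0, "az": 6}]}}

```text
time: 40.55
tcp_pos: [0.6413, -0.0422, 0.1317]
tool_rot: [0.974, -0.228, -0.0, -0.0]
wrist_force: [4.8, -3.7, -2.7]
width: 0.267
grasp_force: 98.9
```

Run:
```python
from h import *
show(); print(bot.get_state()["torque"])
```

```text
t 40.55 tcp [ 0.6413 -0.0422  0.1317] rpy [-1.7995e+02  5.0000e-02 -2.6360e+01] F [ 4.8 -3.7 -2.7] w 0.267 gf 98.93413782119751 q [-0.25  0.43  1.51  0.    1.21  1.78]
[-1.03544279 -1.240225    0.08135541]
```

Call:
{"api": "apply_moves", "payload": {"commands": [{"hand": 1, "dx": 0, "dy": 0, "dz": -15, "ax": 0, "ay": 0, "az": 0}, {"hand": 1, "dx": 0, "dy": 0, "dz": -30, "ax": 0, "ay": 0, "az": 0}, {"hand": 1, "dx": 0, "dy": 0, "dz": -60, "ax": 0, "ay": 0, "az": 0}, {"hand": 1, "dx": 0, "dy": 0, "dz": -60, "ax": 0, "ay": 0, "az": -8}, {"hand": 1, "dx": 0, "dy": 0, "dz": -60, "ax": 0, "ay": 0, "az": -16}, {"hand": 1, "dx": 0, "dy": 0, "dz": -60, "ax": 0, "ay": 0, "az": -24}, {"hand": 1, "dx": 0, "dy": 0, "dz": -60, "ax": 0, "ay": 0, "az": -32}, {"hand": 1, "dx": 0, "dy": 0, "dz": -60, "ax": 0, "ay": 0, "az": -40}, {"hand": 1, "dx": 0, "dy": 0, "dz": -60, "ax": 0, "ay": 0, "az": -48}, {"hand": 1, "dx": 0, "dy": 0, "dz": -60, "ax": 0, "ay": 0, "az": -56}, {"hand": 1, "dx": 0, "dy": 0, "dz": -60, "ax": 0, "ay": 0, "az": -60}, {"hand": 1, "dx": 0, "dy": 0, "dz": -60, "ax": 0, "ay": 0, "az": -60}]}}

```text
time: 41.75
tcp_pos: [0.6403, -0.0409, 0.1924]
tool_rot: [0.957, 0.289, -0.001, -0.002]
wrist_force: [0.6, 0.6, -1.2]
width: 0.266
grasp_force: 99.3
```

Run:
```python
from h import *
show()
a,_=bot.get_image("scene"); A=cv2.resize(cv2.convertScaleAbs(a[255:325,260:360],alpha=1.6),None,fx=7,fy=7,interpolation=cv2.INTER_CUBIC)
cv2.imwrite("pics/s4.png",A)
r=wrist("w22"); docked(*r)
```

```text
t 41.75 tcp [ 0.6403 -0.0409  0.1924] rpy [-1.7975e+02  4.0000e-02  3.3550e+01] F [ 0.6  0.6 -1.2] w 0.266 gf 99.30408954620361 q [-0.25  0.36  1.46  0.    1.32  0.73]
red bolt x -0.9 y 2.8 mm rect [14.5 71.1] 79.0 z 0.0699 u,v 188 267 276 353
```

View pics/s4.png

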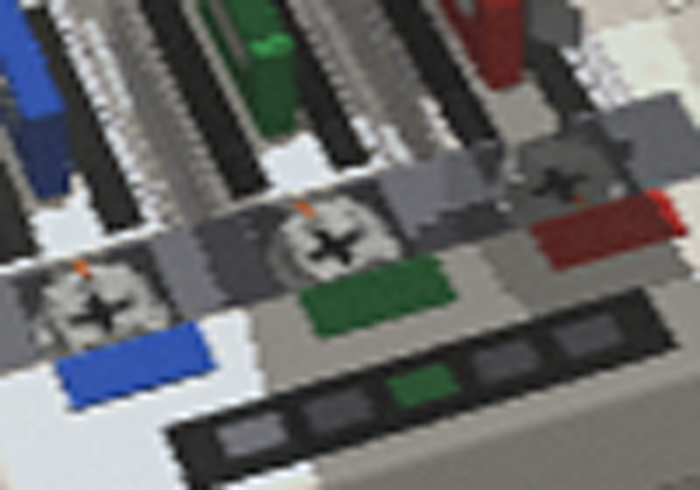

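The red bar is now on the cowl side at (580,200), nearly half a turn but short of π. I'll move over green at the working heading and measure it with the wrist camera.

Run:
```python
from h import *
tax(BAY["green"],.095,110)
```

```text
MOVE dx,dy,dz [-54.   46.4   0.3] ax,ay,az [ -0.24  -0.11 -76.63] rows 9
```

Call:
{"api": "apply_moves", "payload": {"commands": [{"hand": 1, "dx": -20, "dy": 20, "dz": 0, "ax": 0, "ay": 0, "az": -8.5}, {"hand": 1, "dx": -40, "dy": 40, "dz": 0, "ax": 0, "ay": 0, "az": -17}, {"hand": 1, "dx": -54, "dy": 46.4, "dz": 0, "ax": 0, "ay": 0, "az": -25.5}, {"hand": 1, "dx": -54, "dy": 46.4, "dz": 0, "ax": 0, "ay": 0, "az": -34}, {"hand": 1, "dx": -54, "dy": 46.4, "dz": 0, "ax": -0.2, "ay": -0.1, "az": -42.5}, {"hand": 1, "dx": -54, "dy": 46.4, "dz": 0, "ax": -0.2, "ay": -0.1, "az": -51}, {"hand": 1, "dx": -54, "dy": 46.4, "dz": 0, "ax": -0.2, "ay": -0.1, "az": -59.5}, {"hand": 1, "dx": -54, "dy": 46.4, "dz": 0, "ax": -0.2, "ay": -0.1, "az": -68}, {"hand": 1, "dx": -54, "dy": 46.4, "dz": 0, "ax": -0.2, "ay": -0.1, "az": -76.6}, {"hand": 1, "dx": -54, "dy": 46.4, "dz": 0, "ax": -0.2, "ay": -0.1, "az": -76.6}]}}

```text
time: 42.85
tcp_pos: [0.6207, -0.1098, 0.1914]
tool_rot: [0.573, 0.819, -0.0, -0.001]
wrist_force: [0.1, -0.3, -1.1]
width: 0.269
grasp_force: 99.3
```

Call:
{"api": "apply_moves", "payload": {"commands": [{"hand": 1, "dx": 0, "dy": 0, "dz": 0, "ax": 0, "ay": 0, "az": -8.5}, {"hand": 1, "dx": 0, "dy": 0, "dz": 0, "ax": 0, "ay": 0, "az": -17}, {"hand": 1, "dx": 0, "dy": 0, "dz": 0, "ax": 0, "ay": 0, "az": -25.5}, {"hand": 1, "dx": 0, "dy": 0, "dz": 0, "ax": 0, "ay": 0, "az": -34}, {"hand": 1, "dx": 0, "dy": 0, "dz": 0, "ax": 0, "ay": 0, "az": -42.5}, {"hand": 1, "dx": 0, "dy": 0, "dz": 0, "ax": 0, "ay": 0, "az": -51}, {"hand": 1, "dx": 0, "dy": 0, "dz": 0, "ax": 0, "ay": 0, "az": -59.5}, {"hand": 1, "dx": 0, "dy": 0, "dz": 0, "ax": 0, "ay": 0, "az": -68}, {"hand": 1, "dx": 0, "dy": 0, "dz": 0, "ax": 0, "ay": 0, "az": -74}, {"hand": 1, "dx": 0, "dy": 0, "dz": 0, "ax": 0, "ay": 0, "az": -74}]}}

```text
time: 43.85
tcp_pos: [0.6207, -0.1098, 0.1912]
tool_rot: [-0.033, 0.999, 0.0, -0.001]
wrist_force: [0.8, -0.1, -0.7]
width: 0.269
grasp_force: 99.3
```

```bash
cat >> h.py <<'E'
def cams(im,d,ci,T):
    "orange bar direction -> cam angle; also projected cam centres"
    H,S,V=cv2.split(cv2.cvtColor(im,cv2.COLOR_BGR2HSV)); v,u=np.mgrid[:480,:640]; q=onplane(ci,T,u,v,.041)[...,:2]
    for k,c in BAY.items():
        r=q-c; rad=np.hypot(r[...,0],r[...,1]); m=(rad>.009)&(rad<.021)&(H>3)&(H<22)&(S>110)&(V>60)
        if m.sum()<4: print(k,"no bar"); continue
        a=r[m].mean(0); ang=np.arctan2(a@DY,a@DX); print(k,m.sum(),"cam %.2f"%((np.pi-ang+1)%(2*np.pi)-1),"r %.1f"%(np.hypot(*a)*1000),"px",u[m].mean().round(),v[m].mean().round())
E
python3 - <<'E'
from h import *
show(); 
f=np.load("pics/w2.npz"); cams(cv2.imread("pics/w2.png"),f["d"],bot.camera_info("wrist"),f["T"])
r=wrist("w23"); cams(*r); docked(*r)
ci,T=cam2w("scene"); a,d=bot.get_image("scene"); cams(a,d,ci,T)
E
```

```text
t 43.85 tcp [ 0.6207 -0.1098  0.1912] rpy [ 1.7998e+02 -6.0000e-02 -1.7618e+02] F [ 0.8 -0.1 -0.7] w 0.269 gf 99.3030309677124 q [-0.36  0.34  1.5  -0.    1.31 -2.  ]
red 32 cam -0.28 r 13.1 px 383.0 266.0
green 25 cam -0.29 r 13.3 px 303.0 267.0
blue 26 cam -0.06 r 13.2 px 226.0 266.0
red 41 cam 3.04 r 16.1 px 407.0 274.0
green 48 cam -0.29 r 13.3 px 310.0 207.0
blue 50 cam -0.06 r 13.5 px 208.0 178.0
red bolt x -3.1 y 0.8 mm rect [15.5 69.2] 78.9 z 0.0699 u,v 440 502 79 196
green bolt x -9.4 y 2.0 mm rect [14.  67.8] 78.4 z 0.07 u,v 329 382 29 151
blue bolt x -7.7 y 3.2 mm rect [14.6 65.5] 78.2 z 0.0699 u,v 206 254 0 117
red no bar
green no bar
blue no bar
```

Red cam reads 3.04 rad, with its cassette drawn in to about -4 mm. The refined fit gives a cam offset of +1.5 mm in x and a driver axis offset of 3.5 mm. Green next.

```bash
sed -i 's/O=np.array(\[-3.0e-3/O=np.array([-3.5e-3/; s/^G=np.array.*; BAY/G=np.array([.6233,-.1134]); BAY/' h.py
python3 - <<'E'
from h import *
f=np.load("pics/w23.npz"); cams(cv2.imread("pics/w23.png"),f["d"],bot.camera_info("wrist"),f["T"])
tax(BAY["green"],.050,184.5)
E
```

```text
red 41 cam 2.99 r 14.4 px 407.0 274.0
green 48 cam -0.21 r 14.9 px 310.0 207.0
blue 50 cam -0.01 r 15.2 px 208.0 178.0
MOVE dx,dy,dz [ 1.1 -3.8 44.6] ax,ay,az [ 0.02 -0.06 -0.8 ] rows 1
```

Call:
{"api": "apply_moves", "payload": {"commands": [{"hand": 1, "dx": 1.1, "dy": -3.1, "dz": 20, "ax": 0, "ay": 0, "az": -0.8}, {"hand": 1, "dx": 1.1, "dy": -3.1, "dz": 40, "ax": 0, "ay": 0, "az": -0.8}, {"hand": 1, "dx": 1.1, "dy": -3.1, "dz": 45, "ax": 0, "ay": 0, "az": -0.8}, {"hand": 1, "dx": 1.1, "dy": -3.1, "dz": 45, "ax": 0, "ay": 0, "az": -0.8}, {"hand": 1, "dx": 1.1, "dy": -3.1, "dz": 45, "ax": 0, "ay": 0, "az": -0.8}]}}

```text
time: 44.45
tcp_pos: [0.6203, -0.1132, 0.147]
tool_rot: [-0.041, 0.999, -0.0, -0.0]
wrist_force: [-0.0, 0.8, -1.5]
width: 0.271
grasp_force: 99.3
```

```bash
sed -i 's/^G=np.array.*; BAY/G=np.array([.6233,-.1127]); BAY/' h.py
python3 - <<'E'
from h import *
show(); tax(BAY["green"],.0345,184.5)
E
```

```text
t 44.45 tcp [ 0.6203 -0.1132  0.147 ] rpy [-179.99   -0.   -175.26] F [-0.   0.8 -1.5] w 0.271 gf 99.3029773235321 q [-0.37  0.38  1.53 -0.    1.23 -2.02]
MOVE dx,dy,dz [ 0.5  0.3 15.9] ax,ay,az [-0.01 -0.    0.24] rows 1
```

Call:
{"api": "apply_moves", "payload": {"commands": [{"hand": 1, "dx": 0.5, "dy": 0.3, "dz": 5, "ax": 0, "ay": 0, "az": 0}, {"hand": 1, "dx": 0.5, "dy": 0.3, "dz": 8, "ax": 0, "ay": 0, "az": 0}, {"hand": 1, "dx": 0.5, "dy": 0.3, "dz": 11, "ax": 0, "ay": 0, "az": 0}, {"hand": 1, "dx": 0.5, "dy": 0.3, "dz": 13, "ax": 0, "ay": 0, "az": 0}, {"hand": 1, "dx": 0.5, "dy": 0.3, "dz": 15, "ax": 0, "ay": 0, "az": 0}, {"hand": 1, "dx": 0.5, "dy": 0.3, "dz": 16, "ax": 0, "ay": 0, "az": 0}, {"hand": 1, "dx": 0.5, "dy": 0.3, "dz": 16, "ax": 0, "ay": 0, "az": 0}]}}

```text
time: 45.15
tcp_pos: [0.6191, -0.1128, 0.1298]
tool_rot: [-0.042, 0.999, 0.0, -0.001]
wrist_force: [-0.4, -0.2, -0.2]
width: 0.265
grasp_force: 99.3
```

Run:
```python
from h import *
show(); tax(BAY["green"],.0345,184.5)
```

```text
t 45.15 tcp [ 0.6191 -0.1128  0.1298] rpy [ 1.7998e+02 -9.0000e-02 -1.7518e+02] F [-0.4 -0.2 -0.2] w 0.265 gf 99.3029522895813 q [-0.37  0.4   1.54 -0.    1.2  -2.02]
MOVE dx,dy,dz [-0.7 -0.2 -1.3] ax,ay,az [ 0.02 -0.09  0.32] rows 1
```

Call:
{"api": "apply_moves", "payload": {"commands": [{"hand": 1, "dx": -0.5, "dy": 0.5, "dz": -0.8, "ax": 0, "ay": 0, "az": 8}, {"hand": 1, "dx": -0.6, "dy": 1.0, "dz": -0.8, "ax": 0, "ay": 0, "az": 16}, {"hand": 1, "dx": -0.8, "dy": 1.4, "dz": -0.8, "ax": 0, "ay": 0, "az": 24}, {"hand": 1, "dx": -1.0, "dy": 1.9, "dz": -0.8, "ax": 0, "ay": 0, "az": 32}, {"hand": 1, "dx": -1.3, "dy": 2.2, "dz": -0.8, "ax": 0, "ay": 0, "az": 40}, {"hand": 1, "dx": -1.6, "dy": 2.6, "dz": -0.8, "ax": 0, "ay": 0, "az": 48}, {"hand": 1, "dx": -2.0, "dy": 2.9, "dz": -0.8, "ax": 0, "ay": 0, "az": 56}, {"hand": 1, "dx": -2.4, "dy": 3.1, "dz": -0.8, "ax": 0, "ay": 0, "az": 64}, {"hand": 1, "dx": -2.9, "dy": 3.3, "dz": -0.8, "ax": 0, "ay": 0, "az": 72}, {"hand": 1, "dx": -3.4, "dy": 3.4, "dz": -0.8, "ax": 0, "ay": 0, "az": 80}, {"hand": 1, "dx": -3.4, "dy": 3.4, "dz": -0.8, "ax": 0, "ay": 0, "az": 80}]}}

```text
time: 46.25
tcp_pos: [0.6225, -0.1098, 0.1309]
tool_rot: [0.61, 0.792, -0.001, -0.0]
wrist_force: [-0.6, -2.1, -2.2]
width: 0.266
grasp_force: 99.3
```

Run:
```python
from h import *
show(); print(bot.get_state()["torque"]); tax(BAY["green"],.0345,104.5); r=wrist("w24"); cams(*r)
```

```text
t 46.25 tcp [ 0.6225 -0.1098  0.1309] rpy [-1.7994e+02  4.0000e-02  1.0475e+02] F [-0.6 -2.1 -2.2] w 0.266 gf 99.32413458824158 q [-0.36  0.41  1.54 -0.    1.2  -0.62]
[-0.5732449  -0.06120175 -0.0041598 ]
MOVE dx,dy,dz [ 0.4  0.1 -0.2] ax,ay,az [-0.06  0.04  0.25] rows 1
red 77 cam 3.05 r 14.2 px 407.0 145.0
green 559 cam 4.31 r 12.8 px 317.0 278.0
blue 870 cam 2.79 r 13.3 px 285.0 364.0
```

Call:
{"api": "apply_moves", "payload": {"commands": [{"hand": 1, "dx": 0, "dy": 0.5, "dz": 0, "ax": 0, "ay": 0, "az": 8}, {"hand": 1, "dx": -0.1, "dy": 1.0, "dz": 0, "ax": 0, "ay": 0, "az": 16}, {"hand": 1, "dx": -0.3, "dy": 1.4, "dz": 0, "ax": 0, "ay": 0, "az": 24}, {"hand": 1, "dx": -0.5, "dy": 1.9, "dz": 0, "ax": 0, "ay": 0, "az": 32}, {"hand": 1, "dx": -0.8, "dy": 2.2, "dz": 0, "ax": 0, "ay": 0, "az": 40}, {"hand": 1, "dx": -1.1, "dy": 2.6, "dz": 0, "ax": 0, "ay": 0, "az": 48}, {"hand": 1, "dx": -1.5, "dy": 2.9, "dz": 0, "ax": 0, "ay": 0, "az": 56}, {"hand": 1, "dx": -1.9, "dy": 3.1, "dz": 0, "ax": 0, "ay": 0, "az": 64}, {"hand": 1, "dx": -2.4, "dy": 3.3, "dz": 0, "ax": 0, "ay": 0, "az": 72}, {"hand": 1, "dx": -2.9, "dy": 3.4, "dz": 0, "ax": 0, "ay": 0, "az": 80}, {"hand": 1, "dx": -2.9, "dy": 3.4, "dz": 0, "ax": 0, "ay": 0, "az": 80}]}}

```text
time: 47.4
tcp_pos: [0.6268, -0.112, 0.131]
tool_rot: [0.976, 0.216, -0.0, 0.001]
wrist_force: [2.0, -4.3, -4.0]
width: 0.271
grasp_force: 99.1
```

Call:
{"api": "apply_moves", "payload": {"commands": [{"hand": 1, "dx": 0, "dy": 0.5, "dz": 0, "ax": 0, "ay": 0, "az": 8}, {"hand": 1, "dx": -0.1, "dy": 1.0, "dz": 0, "ax": 0, "ay": 0, "az": 16}, {"hand": 1, "dx": -0.3, "dy": 1.4, "dz": 0, "ax": 0, "ay": 0, "az": 24}, {"hand": 1, "dx": -0.5, "dy": 1.9, "dz": 0, "ax": 0, "ay": 0, "az": 32}, {"hand": 1, "dx": -0.8, "dy": 2.2, "dz": 0, "ax": 0, "ay": 0, "az": 40}, {"hand": 1, "dx": -1.1, "dy": 2.6, "dz": 0, "ax": 0, "ay": 0, "az": 48}, {"hand": 1, "dx": -1.1, "dy": 2.6, "dz": 0, "ax": 0, "ay": 0, "az": 48}]}}

```text
time: 48.1
tcp_pos: [0.6267, -0.1151, 0.131]
tool_rot: [0.98, -0.2, -0.0, 0.001]
wrist_force: [0.7, -5.4, -2.7]
width: 0.268
grasp_force: 99.1
```

Run:
```python
from h import *
show(); print(bot.get_state()["torque"]); tax(BAY["green"],.0345,-23.5)
```

```text
t 48.1 tcp [ 0.6267 -0.1151  0.131 ] rpy [ 1.7989e+02 -2.0000e-02 -2.3020e+01] F [ 0.7 -5.4 -2.7] w 0.268 gf 99.13435220718384 q [-0.37  0.42  1.52 -0.    1.2   1.61]
[-1.33303783 -0.20567237  0.08569802]
MOVE dx,dy,dz [-0.5 -0.9 -0.1] ax,ay,az [ 0.11 -0.02  0.48] rows 1
```

Call:
{"api": "apply_moves", "payload": {"commands": [{"hand": 1, "dx": 0.3, "dy": 1, "dz": 0, "ax": 0, "ay": 0, "az": 5}, {"hand": 1, "dx": 0.3, "dy": 1.2, "dz": 0, "ax": 0, "ay": 0, "az": 9}, {"hand": 1, "dx": 0.3, "dy": 1.2, "dz": 0, "ax": 0, "ay": 0, "az": 9}, {"hand": 1, "dx": 0.3, "dy": 1.2, "dz": 0, "ax": 0, "ay": 0, "az": 9}]}}

```text
time: 48.5
tcp_pos: [0.6264, -0.1157, 0.131]
tool_rot: [0.962, -0.275, -0.0, 0.001]
wrist_force: [1.3, -4.2, -3.2]
width: 0.267
grasp_force: 99.2
```

Run:
```python
from h import *
show(); print(bot.get_state()["torque"])
```

```text
t 48.5 tcp [ 0.6264 -0.1157  0.131 ] rpy [ 1.7993e+02  1.0000e-02 -3.1870e+01] F [ 1.3 -4.2 -3.2] w 0.267 gf 99.21854138374329 q [-0.37  0.42  1.52 -0.    1.2   1.76]
[-1.24727467 -0.29212414  0.1204166 ]
```

Call:
{"api": "apply_moves", "payload": {"commands": [{"hand": 1, "dx": 0, "dy": 0, "dz": -15, "ax": 0, "ay": 0, "az": 0}, {"hand": 1, "dx": 0, "dy": 0, "dz": -30, "ax": 0, "ay": 0, "az": 0}, {"hand": 1, "dx": 0, "dy": 0, "dz": -60, "ax": 0, "ay": 0, "az": 0}, {"hand": 1, "dx": 0, "dy": 0, "dz": -60, "ax": 0, "ay": 0, "az": -8}, {"hand": 1, "dx": 0, "dy": 0, "dz": -60, "ax": 0, "ay": 0, "az": -16}, {"hand": 1, "dx": 0, "dy": 0, "dz": -60, "ax": 0, "ay": 0, "az": -24}, {"hand": 1, "dx": 0, "dy": 0, "dz": -60, "ax": 0, "ay": 0, "az": -32}, {"hand": 1, "dx": 0, "dy": 0, "dz": -60, "ax": 0, "ay": 0, "az": -40}, {"hand": 1, "dx": 0, "dy": 0, "dz": -60, "ax": 0, "ay": 0, "az": -48}, {"hand": 1, "dx": 0, "dy": 0, "dz": -60, "ax": 0, "ay": 0, "az": -56}, {"hand": 1, "dx": 0, "dy": 0, "dz": -60, "ax": 0, "ay": 0, "az": -64}, {"hand": 1, "dx": 0, "dy": 0, "dz": -60, "ax": 0, "ay": 0, "az": -64}]}}

```text
time: 49.7
tcp_pos: [0.6267, -0.1145, 0.1924]
tool_rot: [0.961, 0.276, 0.0, -0.0]
wrist_force: [-0.1, 0.3, -1.9]
width: 0.27
grasp_force: 99.7
```

Run:
```python
from h import *
show(); tax(BAY["blue"],.095,105)
```

```text
t 49.7 tcp [ 0.6267 -0.1145  0.1924] rpy [-1.7998e+02 -4.0000e-02  3.2000e+01] F [-0.1  0.3 -1.9] w 0.27 gf 99.68936562538147 q [-0.37  0.35  1.48  0.    1.31  0.65]
MOVE dx,dy,dz [-52.7  47.5   0.7] ax,ay,az [ 0.0e+00 -5.0e-02 -7.3e+01] rows 9
```

Call:
{"api": "apply_moves", "payload": {"commands": [{"hand": 1, "dx": -20, "dy": 20, "dz": 0, "ax": 0, "ay": 0, "az": -8.5}, {"hand": 1, "dx": -40, "dy": 40, "dz": 0, "ax": 0, "ay": 0, "az": -17}, {"hand": 1, "dx": -52.7, "dy": 47.5, "dz": 0, "ax": 0, "ay": 0, "az": -25.5}, {"hand": 1, "dx": -52.7, "dy": 47.5, "dz": 0, "ax": 0, "ay": 0, "az": -34}, {"hand": 1, "dx": -52.7, "dy": 47.5, "dz": 0, "ax": 0, "ay": 0, "az": -42.5}, {"hand": 1, "dx": -52.7, "dy": 47.5, "dz": 0, "ax": 0, "ay": 0, "az": -51}, {"hand": 1, "dx": -52.7, "dy": 47.5, "dz": 0, "ax": 0, "ay": 0, "az": -59.5}, {"hand": 1, "dx": -52.7, "dy": 47.5, "dz": 0, "ax": 0, "ay": 0, "az": -68}, {"hand": 1, "dx": -52.7, "dy": 47.5, "dz": 0, "ax": 0, "ay": 0, "az": -73}, {"hand": 1, "dx": -52.7, "dy": 47.5, "dz": 0, "ax": 0, "ay": 0, "az": -73}]}}

```text
time: 50.7
tcp_pos: [0.6068, -0.1829, 0.1918]
tool_rot: [0.611, 0.792, 0.0, -0.0]
wrist_force: [-0.8, 0.4, -1.1]
width: 0.265
grasp_force: 99.7
```

Call:
{"api": "apply_moves", "payload": {"commands": [{"hand": 1, "dx": 0, "dy": 0, "dz": 0, "ax": 0, "ay": 0, "az": -8.5}, {"hand": 1, "dx": 0, "dy": 0, "dz": 0, "ax": 0, "ay": 0, "az": -17}, {"hand": 1, "dx": 0, "dy": 0, "dz": 0, "ax": 0, "ay": 0, "az": -25.5}, {"hand": 1, "dx": 0, "dy": 0, "dz": 0, "ax": 0, "ay": 0, "az": -34}, {"hand": 1, "dx": 0, "dy": 0, "dz": 0, "ax": 0, "ay": 0, "az": -42.5}, {"hand": 1, "dx": 0, "dy": 0, "dz": 0, "ax": 0, "ay": 0, "az": -51}, {"hand": 1, "dx": 0, "dy": 0, "dz": 0, "ax": 0, "ay": 0, "az": -59.5}, {"hand": 1, "dx": 0, "dy": 0, "dz": 0, "ax": 0, "ay": 0, "az": -67}, {"hand": 1, "dx": 0, "dy": 0, "dz": 0, "ax": 0, "ay": 0, "az": -67}]}}

```text
time: 51.6
tcp_pos: [0.6067, -0.1831, 0.1914]
tool_rot: [0.073, 0.997, 0.0, -0.0]
wrist_force: [0.1, 0.1, -1.5]
width: 0.268
grasp_force: 99.7
```

Run:
```python
from h import *
show(); r=wrist("w25"); cams(*r); docked(*r); tax(BAY["blue"],.050,172)
```

```text
t 51.6 tcp [ 0.6067 -0.1831  0.1914] rpy [ 1.7999e+02 -4.0000e-02  1.7167e+02] F [ 0.1  0.1 -1.5] w 0.268 gf 99.68897223472595 q [-0.48  0.34  1.49 -0.    1.31 -1.91]
red 41 cam 3.03 r 14.4 px 521.0 259.0
green 43 cam 3.12 r 14.3 px 415.0 253.0
blue 51 cam -0.05 r 14.8 px 311.0 206.0
red bolt x -4.7 y -0.6 mm rect [16.4 69.2] 78.9 z 0.0699 u,v 549 599 49 172
green bolt x -4.7 y 1.0 mm rect [15.3 69. ] 78.7 z 0.07 u,v 429 469 41 165
blue bolt x -11.2 y 2.5 mm rect [12.4 67.7] 78.1 z 0.07 u,v 310 337 21 145
MOVE dx,dy,dz [ 1.7 -2.9 44.7] ax,ay,az [ 0.01 -0.04 -0.51] rows 1
```

Call:
{"api": "apply_moves", "payload": {"commands": [{"hand": 1, "dx": 1.7, "dy": -2.9, "dz": 20, "ax": 0, "ay": 0, "az": -0.4}, {"hand": 1, "dx": 1.7, "dy": -2.9, "dz": 40, "ax": 0, "ay": 0, "az": -0.4}, {"hand": 1, "dx": 1.7, "dy": -2.9, "dz": 45, "ax": 0, "ay": 0, "az": -0.4}, {"hand": 1, "dx": 1.7, "dy": -2.9, "dz": 45, "ax": 0, "ay": 0, "az": -0.4}, {"hand": 1, "dx": 1.7, "dy": -2.9, "dz": 45, "ax": 0, "ay": 0, "az": -0.4}]}}

```text
time: 52.15
tcp_pos: [0.605, -0.1861, 0.1468]
tool_rot: [0.069, 0.998, -0.0, -0.0]
wrist_force: [0.4, -0.5, -0.8]
width: 0.268
grasp_force: 99.7
```

Run:
```python
from h import *
show(); tax(BAY["blue"],.0345,172)
```

```text
t 52.15 tcp [ 0.605  -0.1861  0.1468] rpy [-179.98   -0.    172.12] F [ 0.4 -0.5 -0.8] w 0.268 gf 99.68685507774353 q [-0.49  0.39  1.52 -0.    1.23 -1.92]
MOVE dx,dy,dz [ 0.4  0.4 15.7] ax,ay,az [-0.02 -0.    0.12] rows 1
```

Call:
{"api": "apply_moves", "payload": {"commands": [{"hand": 1, "dx": 0, "dy": 0.4, "dz": 5, "ax": 0, "ay": 0, "az": 0}, {"hand": 1, "dx": 0, "dy": 0.4, "dz": 8, "ax": 0, "ay": 0, "az": 0}, {"hand": 1, "dx": 0, "dy": 0.4, "dz": 11, "ax": 0, "ay": 0, "az": 0}, {"hand": 1, "dx": 0, "dy": 0.4, "dz": 13, "ax": 0, "ay": 0, "az": 0}, {"hand": 1, "dx": 0, "dy": 0.4, "dz": 15, "ax": 0, "ay": 0, "az": 0}, {"hand": 1, "dx": 0, "dy": 0.4, "dz": 15.5, "ax": 0, "ay": 0, "az": 0}, {"hand": 1, "dx": 0, "dy": 0.4, "dz": 15.5, "ax": 0, "ay": 0, "az": 0}]}}

```text
time: 52.85
tcp_pos: [0.6044, -0.1855, 0.1302]
tool_rot: [0.068, 0.998, 0.0, -0.001]
wrist_force: [0.3, 0.1, -2.8]
width: 0.268
grasp_force: 99.7
```

Run:
```python
from h import *
show(); tax(BAY["blue"],.0345,172)
```

```text
t 52.85 tcp [ 0.6044 -0.1855  0.1302] rpy [ 1.8000e+02 -8.0000e-02  1.7222e+02] F [ 0.3  0.1 -2.8] w 0.268 gf 99.68799233436584 q [-0.49  0.41  1.54 -0.    1.2  -1.92]
MOVE dx,dy,dz [-0.3 -0.1 -0.9] ax,ay,az [ 0.   -0.08  0.22] rows 1
```

Call:
{"api": "apply_moves", "payload": {"commands": [{"hand": 1, "dx": -0.2, "dy": 0.5, "dz": -0.5, "ax": 0, "ay": 0, "az": 8}, {"hand": 1, "dx": -0.3, "dy": 1.0, "dz": -0.5, "ax": 0, "ay": 0, "az": 16}, {"hand": 1, "dx": -0.5, "dy": 1.4, "dz": -0.5, "ax": 0, "ay": 0, "az": 24}, {"hand": 1, "dx": -0.7, "dy": 1.9, "dz": -0.5, "ax": 0, "ay": 0, "az": 32}, {"hand": 1, "dx": -1.0, "dy": 2.2, "dz": -0.5, "ax": 0, "ay": 0, "az": 40}, {"hand": 1, "dx": -1.3, "dy": 2.6, "dz": -0.5, "ax": 0, "ay": 0, "az": 48}, {"hand": 1, "dx": -1.7, "dy": 2.9, "dz": -0.5, "ax": 0, "ay": 0, "az": 56}, {"hand": 1, "dx": -2.1, "dy": 3.1, "dz": -0.5, "ax": 0, "ay": 0, "az": 64}, {"hand": 1, "dx": -2.6, "dy": 3.3, "dz": -0.5, "ax": 0, "ay": 0, "az": 72}, {"hand": 1, "dx": -3.1, "dy": 3.4, "dz": -0.5, "ax": 0, "ay": 0, "az": 80}, {"hand": 1, "dx": -3.1, "dy": 3.4, "dz": -0.5, "ax": 0, "ay": 0, "az": 80}]}}

```text
time: 53.95
tcp_pos: [0.6081, -0.1831, 0.1309]
tool_rot: [0.694, 0.72, -0.001, -0.0]
wrist_force: [0.1, -1.6, -2.3]
width: 0.27
grasp_force: 99.7
```

Call:
{"api": "apply_moves", "payload": {"commands": [{"hand": 1, "dx": 0, "dy": 0.5, "dz": 0, "ax": 0, "ay": 0, "az": 8}, {"hand": 1, "dx": -0.1, "dy": 1.0, "dz": 0, "ax": 0, "ay": 0, "az": 16}, {"hand": 1, "dx": -0.3, "dy": 1.4, "dz": 0, "ax": 0, "ay": 0, "az": 24}, {"hand": 1, "dx": -0.5, "dy": 1.9, "dz": 0, "ax": 0, "ay": 0, "az": 32}, {"hand": 1, "dx": -0.8, "dy": 2.2, "dz": 0, "ax": 0, "ay": 0, "az": 40}, {"hand": 1, "dx": -1.1, "dy": 2.6, "dz": 0, "ax": 0, "ay": 0, "az": 48}, {"hand": 1, "dx": -1.5, "dy": 2.9, "dz": 0, "ax": 0, "ay": 0, "az": 56}, {"hand": 1, "dx": -1.9, "dy": 3.1, "dz": 0, "ax": 0, "ay": 0, "az": 64}, {"hand": 1, "dx": -2.4, "dy": 3.3, "dz": 0, "ax": 0, "ay": 0, "az": 72}, {"hand": 1, "dx": -2.9, "dy": 3.4, "dz": 0, "ax": 0, "ay": 0, "az": 80}, {"hand": 1, "dx": -2.9, "dy": 3.4, "dz": 0, "ax": 0, "ay": 0, "az": 80}]}}

```text
time: 55.05
tcp_pos: [0.6119, -0.1863, 0.131]
tool_rot: [0.994, 0.108, -0.0, 0.001]
wrist_force: [0.9, -3.5, -3.3]
width: 0.267
grasp_force: 99.4
```

Call:
{"api": "apply_moves", "payload": {"commands": [{"hand": 1, "dx": 0, "dy": 0.5, "dz": 0, "ax": 0, "ay": 0, "az": 8}, {"hand": 1, "dx": -0.1, "dy": 1.0, "dz": 0, "ax": 0, "ay": 0, "az": 16}, {"hand": 1, "dx": -0.2, "dy": 1.6, "dz": 0, "ax": 0, "ay": 0, "az": 24}, {"hand": 1, "dx": -0.3, "dy": 2.2, "dz": 0, "ax": 0, "ay": 0, "az": 32}, {"hand": 1, "dx": -0.5, "dy": 2.8, "dz": 0, "ax": 0, "ay": 0, "az": 40}, {"hand": 1, "dx": -0.6, "dy": 3.2, "dz": 0, "ax": 0, "ay": 0, "az": 46}, {"hand": 1, "dx": -0.6, "dy": 3.2, "dz": 0, "ax": 0, "ay": 0, "az": 46}, {"hand": 1, "dx": -0.6, "dy": 3.2, "dz": 0, "ax": 0, "ay": 0, "az": 46}]}}

```text
time: 55.85
tcp_pos: [0.6114, -0.1892, 0.1309]
tool_rot: [0.958, -0.287, -0.001, 0.001]
wrist_force: [-0.5, -4.3, -1.3]
width: 0.267
grasp_force: 99.6
```

Run:
```python
from h import *
show(); print(bot.get_state()["torque"])
```

```text
t 55.85 tcp [ 0.6114 -0.1892  0.1309] rpy [ 1.7991e+02  4.0000e-02 -3.3410e+01] F [-0.5 -4.3 -1.3] w 0.267 gf 99.62664842605591 q [-0.48  0.42  1.51 -0.    1.21  1.67]
[-1.20727683  0.12876633  0.22081218]
```

Call:
{"api": "apply_moves", "payload": {"commands": [{"hand": 1, "dx": 0, "dy": 0, "dz": -15, "ax": 0, "ay": 0, "az": 0}, {"hand": 1, "dx": 0, "dy": 0, "dz": -30, "ax": 0, "ay": 0, "az": 0}, {"hand": 1, "dx": 0, "dy": 0, "dz": -80, "ax": 0, "ay": 0, "az": 0}, {"hand": 1, "dx": 0, "dy": 0, "dz": -85, "ax": 0, "ay": 0, "az": -8}, {"hand": 1, "dx": 0, "dy": 0, "dz": -85, "ax": 0, "ay": 0, "az": -16}, {"hand": 1, "dx": 0, "dy": 0, "dz": -85, "ax": 0, "ay": 0, "az": -24}, {"hand": 1, "dx": 0, "dy": 0, "dz": -85, "ax": 0, "ay": 0, "az": -32}, {"hand": 1, "dx": 0, "dy": 0, "dz": -85, "ax": 0, "ay": 0, "az": -40}, {"hand": 1, "dx": 0, "dy": 0, "dz": -85, "ax": 0, "ay": 0, "az": -48}, {"hand": 1, "dx": 0, "dy": 0, "dz": -85, "ax": 0, "ay": 0, "az": -56}, {"hand": 1, "dx": 0, "dy": 0, "dz": -85, "ax": 0, "ay": 0, "az": -64}, {"hand": 1, "dx": 0, "dy": 0, "dz": -85, "ax": 0, "ay": 0, "az": -64}]}}

```text
time: 57.05
tcp_pos: [0.6122, -0.188, 0.2175]
tool_rot: [0.965, 0.262, 0.0, -0.0]
wrist_force: [0.2, -0.5, -1.6]
width: 0.269
grasp_force: 100.2
```

Call:
{"api": "apply_moves", "payload": {"commands": [{"hand": 1, "dx": 0, "dy": 0, "dz": 0, "ax": 0, "ay": 0, "az": -8.5}, {"hand": 1, "dx": 0, "dy": 0, "dz": 0, "ax": 0, "ay": 0, "az": -17}, {"hand": 1, "dx": 0, "dy": 0, "dz": 0, "ax": 0, "ay": 0, "az": -25.5}, {"hand": 1, "dx": 0, "dy": 0, "dz": 0, "ax": 0, "ay": 0, "az": -34}, {"hand": 1, "dx": 0, "dy": 0, "dz": 0, "ax": 0, "ay": 0, "az": -42.5}, {"hand": 1, "dx": 0, "dy": 0, "dz": 0, "ax": 0, "ay": 0, "az": -51}, {"hand": 1, "dx": 0, "dy": 0, "dz": 0, "ax": 0, "ay": 0, "az": -59.5}, {"hand": 1, "dx": 0, "dy": 0, "dz": 0, "ax": 0, "ay": 0, "az": -68}, {"hand": 1, "dx": 0, "dy": 0, "dz": 0, "ax": 0, "ay": 0, "az": -76.5}, {"hand": 1, "dx": 0, "dy": 0, "dz": 0, "ax": 0, "ay": 0, "az": -85}, {"hand": 1, "dx": 0, "dy": 0, "dz": 0, "ax": 0, "ay": 0, "az": -90}, {"hand": 1, "dx": 0, "dy": 0, "dz": 0, "ax": 0, "ay": 0, "az": -90}]}}

```text
time: 58.25
tcp_pos: [0.612, -0.1882, 0.2168]
tool_rot: [0.499, 0.867, 0.0, -0.0]
wrist_force: [0.6, 0.5, -1.0]
width: 0.266
grasp_force: 100.2
```

Run:
```python
from h import *
show(); tax([.6458,.1753],.115,187)
```

```text
t 58.25 tcp [ 0.612  -0.1882  0.2168] rpy [ 1.8000e+02 -2.0000e-02  1.2013e+02] F [ 0.6  0.5 -1. ] w 0.266 gf 100.15721082687378 q [-0.48  0.34  1.45  0.    1.36 -1.01]
MOVE dx,dy,dz [298.8 208.5   5.4] ax,ay,az [ 2.000e-02 -2.000e-02 -6.687e+01] rows 8
```

Call:
{"api": "apply_moves", "payload": {"commands": [{"hand": 1, "dx": 37, "dy": 0, "dz": 0, "ax": 0, "ay": 0, "az": -8.5}, {"hand": 1, "dx": 75, "dy": 5, "dz": 0, "ax": 0, "ay": 0, "az": -17}, {"hand": 1, "dx": 80, "dy": 5, "dz": 0, "ax": 0, "ay": 0, "az": -25.5}, {"hand": 1, "dx": 80, "dy": 5, "dz": 0, "ax": 0, "ay": 0, "az": -34}, {"hand": 1, "dx": 80, "dy": 5, "dz": 0, "ax": 0, "ay": 0, "az": -42.5}, {"hand": 1, "dx": 80, "dy": 5, "dz": 0, "ax": 0, "ay": 0, "az": -50}, {"hand": 1, "dx": 80, "dy": 5, "dz": 0, "ax": 0, "ay": 0, "az": -50}, {"hand": 1, "dx": 80, "dy": 5, "dz": 0, "ax": 0, "ay": 0, "az": -50}]}}

```text
time: 59.05
tcp_pos: [0.5759, -0.1168, 0.2163]
tool_rot: [0.088, 0.996, 0.0, -0.0]
wrist_force: [0.6, 1.4, -0.3]
width: 0.27
grasp_force: 100.2
```

Run:
```python
from h import *
show(); r=wrist("w26"); cams(*r); docked(*r); tax([.6458,.1753],.115,187)
```

```text
t 59.05 tcp [ 0.5759 -0.1168  0.2163] rpy [ 1.7999e+02 -4.0000e-02  1.6989e+02] F [ 0.6  1.4 -0.3] w 0.27 gf 100.15678524971008 q [-0.4   0.22  1.59 -0.    1.33 -1.8 ]
red 30 cam 3.04 r 14.8 px 426.0 294.0
green 588 cam 3.36 r 12.6 px 327.0 289.0
blue 32 cam 3.14 r 14.0 px 236.0 288.0
red bolt x -4.9 y 0.8 mm rect [15.4 68.8] 78.7 z 0.0699 u,v 436 467 118 222
green bolt x -5.4 y 2.2 mm rect [13.3 67.2] 78.4 z 0.07 u,v 329 352 115 217
blue bolt x -4.9 y 3.4 mm rect [14.7 68.8] 78.6 z 0.0699 u,v 216 241 111 216
MOVE dx,dy,dz [-14.5 298.9   4.6] ax,ay,az [ 1.000e-02 -5.000e-02 -1.706e+01] rows 6
```

All three cams are within about 0.1 rad of half a turn and the bolts sit near -5 mm. Returning the driver.

Call:
{"api": "apply_moves", "payload": {"commands": [{"hand": 1, "dx": -14.5, "dy": 299, "dz": 0, "ax": 0, "ay": 0, "az": -17}, {"hand": 1, "dx": -14.5, "dy": 299, "dz": 0, "ax": 0, "ay": 0, "az": -17}, {"hand": 1, "dx": -14.5, "dy": 299, "dz": 0, "ax": 0, "ay": 0, "az": -17}, {"hand": 1, "dx": -14.5, "dy": 299, "dz": 0, "ax": 0, "ay": 0, "az": -17}, {"hand": 1, "dx": -14.5, "dy": 299, "dz": 0, "ax": 0, "ay": 0, "az": -17}, {"hand": 1, "dx": -14.5, "dy": 299, "dz": 0, "ax": 0, "ay": 0, "az": -17}, {"hand": 1, "dx": -14.5, "dy": 299, "dz": 0, "ax": 0, "ay": 0, "az": -17}, {"hand": 1, "dx": -14.5, "dy": 299, "dz": 0, "ax": 0, "ay": 0, "az": -17}, {"hand": 1, "dx": -14.5, "dy": 299, "dz": 0, "ax": 0, "ay": 0, "az": -17}, {"hand": 1, "dx": -14.5, "dy": 299, "dz": 0, "ax": 0, "ay": 0, "az": -17}]}}

```text
time: 60.1
tcp_pos: [0.6408, 0.1737, 0.2158]
tool_rot: [-0.062, 0.998, 0.0, -0.001]
wrist_force: [-0.4, 0.3, -1.7]
width: 0.267
grasp_force: 100.3
```

Run:
```python
from h import *
show(); tax([.6458,.1753],.085,187); tax([.6458,.1753],.006,187); shaft()
```

```text
t 60.1 tcp [0.6408 0.1737 0.2158] rpy [ 1.7999e+02 -8.0000e-02 -1.7294e+02] F [-0.4  0.3 -1.7] w 0.267 gf 100.30304789543152 q [ 0.09  0.39  1.38  0.    1.38 -1.61]
MOVE dx,dy,dz [-1.7  0.9 34.2] ax,ay,az [ 0.01 -0.08  0.06] rows 1
MOVE dx,dy,dz [ -1.8   0.9 113.2] ax,ay,az [ 0.01 -0.08  0.06] rows 3
x 64 tilt deg 0.01 tip rel tcp mm 3.34 mid 3.35
y 64 tilt deg 0.49 tip rel tcp mm -4.52 mid -4.18
```

Call:
{"api": "apply_moves", "payload": {"commands": [{"hand": 1, "dx": -1, "dy": 1, "dz": 20, "ax": 0, "ay": 0, "az": 0}, {"hand": 1, "dx": -1, "dy": 1, "dz": 35, "ax": 0, "ay": 0, "az": 0}, {"hand": 1, "dx": -1, "dy": 1, "dz": 45, "ax": 0, "ay": 0, "az": 0}, {"hand": 1, "dx": -1, "dy": 1, "dz": 55, "ax": 0, "ay": 0, "az": 0}, {"hand": 1, "dx": -1, "dy": 1, "dz": 65, "ax": 0, "ay": 0, "az": 0}, {"hand": 1, "dx": -1, "dy": 1, "dz": 65, "ax": 0, "ay": 0, "az": 0}]}}

```text
time: 60.75
tcp_pos: [0.6413, 0.1762, 0.1489]
tool_rot: [-0.063, 0.998, 0.0, -0.001]
wrist_force: [2.3, 0.7, -2.4]
width: 0.268
grasp_force: 100.2
```

Run:
```python
from h import *
show(); tax([.6458,.1753],.006,187)
```

```text
t 60.75 tcp [0.6413 0.1762 0.1489] rpy [ 1.7997e+02 -1.3000e-01 -1.7280e+02] F [ 2.3  0.7 -2.4] w 0.268 gf 100.24036645889282 q [ 0.09  0.45  1.43  0.    1.26 -1.61]
MOVE dx,dy,dz [-1.  -1.5 46.3] ax,ay,az [ 0.03 -0.13  0.2 ] rows 1
```

Call:
{"api": "apply_moves", "payload": {"commands": [{"hand": 1, "dx": -1, "dy": -0.8, "dz": 12, "ax": 0, "ay": 0, "az": 0}, {"hand": 1, "dx": -1, "dy": -0.8, "dz": 24, "ax": 0, "ay": 0, "az": 0}, {"hand": 1, "dx": -1, "dy": -0.8, "dz": 36, "ax": 0, "ay": 0, "az": 0}, {"hand": 1, "dx": -1, "dy": -0.8, "dz": 43, "ax": 0, "ay": 0, "az": 0}, {"hand": 1, "dx": -1, "dy": -0.8, "dz": 46, "ax": 0, "ay": 0, "az": 0}, {"hand": 1, "dx": -1, "dy": -0.8, "dz": 46, "ax": 0, "ay": 0, "az": 0}, {"hand": 1, "dx": -1, "dy": -0.8, "dz": 46, "ax": 0, "ay": 0, "az": 0}]}}

```text
time: 61.45
tcp_pos: [0.6427, 0.1757, 0.1051]
tool_rot: [-0.063, 0.998, 0.0, -0.001]
wrist_force: [0.4, -0.8, -1.4]
width: 0.267
grasp_force: 100.2
```

Run:
```python
from h import *
show(); tax([.6458,.1753],.006,187)
```

```text
t 61.45 tcp [0.6427 0.1757 0.1051] rpy [ 1.7998e+02 -6.0000e-02 -1.7278e+02] F [ 0.4 -0.8 -1.4] w 0.267 gf 100.2108907699585 q [ 0.09  0.5   1.45  0.    1.19 -1.61]
MOVE dx,dy,dz [ 0.5 -0.8  2.5] ax,ay,az [ 0.02 -0.06  0.22] rows 1
```

Call:
{"api": "apply_moves", "payload": {"commands": [{"hand": 1, "dx": 0, "dy": -0.5, "dz": 2, "ax": 0, "ay": 0, "az": 0}, {"hand": 1, "dx": 0, "dy": -0.5, "dz": 3, "ax": 0, "ay": 0, "az": 0}, {"hand": 1, "dx": 0, "dy": -0.5, "dz": 3.5, "ax": 0, "ay": 0, "az": 0}, {"hand": 1, "dx": 0, "dy": -0.5, "dz": 3.5, "ax": 0, "ay": 0, "az": 0}]}}

```text
time: 61.85
tcp_pos: [0.643, 0.1752, 0.1024]
tool_rot: [-0.063, 0.998, 0.0, -0.0]
wrist_force: [-1.7, -0.6, 5.6]
width: 0.267
grasp_force: 101.1
```

Collar down (5.6 N up). Releasing and rising straight up.

Call:
{"api": "apply_moves", "payload": {"commands": [{"hand": 0.6, "dx": 0, "dy": 0, "dz": 0, "ax": 0, "ay": 0, "az": 0}, {"hand": 0.4, "dx": 0, "dy": 0, "dz": 0, "ax": 0, "ay": 0, "az": 0}, {"hand": 0.4, "dx": 0, "dy": 0, "dz": 0, "ax": 0, "ay": 0, "az": 0}, {"hand": 0.4, "dx": 0, "dy": 0, "dz": 0, "ax": 0, "ay": 0, "az": 0}, {"hand": 0.4, "dx": 0, "dy": 0, "dz": 0, "ax": 0, "ay": 0, "az": 0}, {"hand": 0.4, "dx": 0, "dy": 0, "dz": -20, "ax": 0, "ay": 0, "az": 0}, {"hand": 0.4, "dx": 0, "dy": 0, "dz": -60, "ax": 0, "ay": 0, "az": 0}, {"hand": 0.4, "dx": 0, "dy": 0, "dz": -110, "ax": 0, "ay": 0, "az": 0}, {"hand": 0.4, "dx": 0, "dy": 0, "dz": -150, "ax": 0, "ay": 0, "az": 0}, {"hand": 0.4, "dx": 0, "dy": 0, "dz": -150, "ax": 0, "ay": 0, "az": 0}, {"hand": 0.4, "dx": 0, "dy": 0, "dz": -150, "ax": 0, "ay": 0, "az": 0}]}}

```text
time: 62.95
tcp_pos: [0.6436, 0.1753, 0.253]
tool_rot: [-0.063, 0.998, 0.0, 0.001]
wrist_force: [-0.9, 0.7, -0.3]
width: 0.6
grasp_force: 0.0
```

Run:
```python
from h import *
show(); driver(*wrist("w30")); tgt([.54,0.0,.30],168.3)
```

```text
t 62.95 tcp [0.6436 0.1753 0.253 ] rpy [ 1.7999e+02  1.1000e-01 -1.7278e+02] F [-0.9  0.7 -0.3] w 0.6 gf 0.0 q [ 0.09  0.37  1.33  0.    1.44 -1.61]
stand 4631 0.0763 [645.8 175.5] [64.6 64. ] 14.8 px 313.0 211.0
handle 1453 0.1458 [643.4 177.3] [23.2 23.7] 7.2 px 317.0 240.0
MOVE dx,dy,dz [ 123.8 -160.8  -49. ] ax,ay,az [ 0.   -0.1  18.92] rows 5
```

The driver stands collar-down (top at 145.8 mm, about 2.5 mm off centre). One last look at the dock.

Call:
{"api": "apply_moves", "payload": {"commands": [{"hand": 0.4, "dx": 116, "dy": -240, "dz": -40, "ax": 0, "ay": 0, "az": 19}, {"hand": 0.4, "dx": 116, "dy": -240, "dz": -40, "ax": 0, "ay": 0, "az": 19}, {"hand": 0.4, "dx": 116, "dy": -240, "dz": -40, "ax": 0, "ay": 0, "az": 19}, {"hand": 0.4, "dx": 116, "dy": -240, "dz": -40, "ax": 0, "ay": 0, "az": 19}, {"hand": 0.4, "dx": 116, "dy": -240, "dz": -40, "ax": 0, "ay": 0, "az": 19}, {"hand": 0.4, "dx": 116, "dy": -240, "dz": -40, "ax": 0, "ay": 0, "az": 19}, {"hand": 0.4, "dx": 116, "dy": -240, "dz": -40, "ax": 0, "ay": 0, "az": 19}, {"hand": 0.4, "dx": 116, "dy": -240, "dz": -40, "ax": 0, "ay": 0, "az": 19}, {"hand": 0.4, "dx": 116, "dy": -240, "dz": -40, "ax": 0, "ay": 0, "az": 19}, {"hand": 0.4, "dx": 116, "dy": -240, "dz": -40, "ax": 0, "ay": 0, "az": 19}]}}

```text
time: 64.0
tcp_pos: [0.558, -0.0762, 0.2905]
tool_rot: [0.102, 0.995, 0.0, -0.001]
wrist_force: [-0.2, -0.2, -0.4]
width: 0.601
grasp_force: 0.0
```

Run:
```python
from h import *
show(); r=wrist("w31"); cams(*r); docked(*r)
```

```text
t 64.0 tcp [ 0.558  -0.0762  0.2905] rpy [ 1.7998e+02 -1.5000e-01  1.6832e+02] F [-0.2 -0.2 -0.4] w 0.601 gf 0.0 q [-0.35  0.11  1.56 -0.    1.47 -1.71]
red 21 cam 3.04 r 14.6 px 371.0 287.0
green 20 cam 3.13 r 14.3 px 292.0 286.0
blue 21 cam 3.14 r 14.2 px 215.0 286.0
red bolt x -5.8 y 1.8 mm rect [14.5 67.9] 78.5 z 0.07 u,v 370 389 147 227
green bolt x -6.2 y 2.6 mm rect [13.6 67. ] 78.6 z 0.07 u,v 283 300 147 226
blue bolt x -5.3 y 3.8 mm rect [15.  68.7] 78.6 z 0.0699 u,v 193 215 147 228
```

```bash
python3 -c "
from station import bot
print(bot.sign_off())"
```

```text
the job is handed in; nothing more can be done
None
```

The job is handed in, with no verdict returned: all three cassettes measured drawn in (bolts about 5–6 mm before the cam axes), the cams within about 0.1 rad of half a turn, the screwdriver standing collar-down in its stand, and the cups and wash bottle never approached.

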